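# Click the refill plug of a sprinkle shaker home with closing pliers

## Task

The refill plug of the sprinkle shaker standing on the table has popped out. Lift the closing pliers by their orange fin and seat them flat on the two pegs of the dark stand with their arms over the rest of its plate, stand the shaker upright between the open jaws, and squeeze the two handles together until the plug clicks fully home (work the plug only with the pliers, do not press it with the gripper). Then let the handles spring open, stand the shaker upright in the aluminium tray beside the one already there, leave the pliers on the stand, and do not topple the shaker or disturb anything else.

Things in the scene. Friction and masses are not known exactly. Their poses are not given: they have to be found in the camera images.
- stand: Fixed dark steel plate, 175 x 110 x 10 mm: x = -45 to +130 mm, y = +-55 mm. Origin on the table under the midpoint of its two steel pegs, which stand at x = 0, y = +-20 mm: 12 mm diameter, rising 16 mm above the plate, the upper 6 mm tapered to 5 mm. x points from the pegs to the place where the shaker must stand.
- stand_spot (a point): Point on the plate's top, 85 mm from the peg midpoint along the stand's x: the centre of the black rubber patch on which the shaker stands while it is pressed.
- pliers: Loose closing pliers, 205 x 72 mm, 0.6 kg, lying flat. Origin at the centre of the underside of the grey head (50 x 70 x 26 mm), midway between its two peg holes (15 mm wide, 20 mm deep from below, at x = 0, y = +-20 mm). x points from the head along the arms to the handles, z up. Seated, the head's underside lies flat on the stand's plate and the pliers' axes agree with the stand's.
- pliers_fin (a point): Grip point in the orange lifting fin on the head, at x = 6 mm, y = 0, z = 50 mm in the pliers' frame. The fin is 16 mm thick along x, 46 mm long along y, and reaches from z = 26 to 67 mm: pinch it across its 16 mm. The pliers' centre of mass lies about 14 mm from their origin along x.
- pliers_jaws (a point): Point midway between the black rubber jaw pads, level with the head's underside, at x = 85 mm, y = 0 in the pliers' frame; lies on stand_spot when seated. Open pads are about 52 mm apart and span x = 69 to 101 mm, z = 16 to 56 mm; the steel arms run outside them at y = +-36 mm, z = 8 to 30 mm. A shaker standing here leaves 32 mm free towards the head and is open towards the handles.
- left_grip (a point): Middle of the black handle of the +y arm, at x = 157 mm, y = +28 mm, z = 23 mm in the pliers' frame when open. Each handle is 11 mm thick, 26 mm high (z = 10 to 36 mm) and 49 mm long; open, they measure 67 mm over their outsides at the grip points.
- right_grip (a point): The same point on the handle of the -y arm.
- armleft (a joint): Closing angle of the +y arm: 0 open (a light spring returns it), growing as the handles close, stop at 0.15 rad. Both arms turn equally, about pivots at x = 15, y = +-27 mm of the pliers. They meet the shaker at about 0.06 rad; the force peaks near 14 N on each handle, then gives; the plug is home at about 0.12 rad. A squeeze of 20 to 25 N is ample.
- shaker: Loose sprinkle shaker: upright white box with red perforated top, 56 mm wide (x), 34 deep (y), 75 high, 0.19 kg. Origin at the centre of its underside, z up. The round red plug is on its -y face. Grasp it from above across the 56 mm, on its two narrow ends. In the pliers its x lies along theirs, so that the plug faces one jaw pad and the back of the box the other, either way round.
- shaker_plug_face (a point): Centre of the outer face of the shaker's round red refill plug, 36 mm in diameter, 36 mm above the shaker's underside; popped out it stands 9 mm proud of the box face (26 mm from the box's middle, 43 mm from plug to back of box), home 2 mm. To clear both open jaw pads, box and plug together must be centred between them: the box's own middle 4.5 mm off the pliers' midline, away from the plug.
- shaker_plug (a joint): How far the plug has been pressed in, in m: 0 popped out, 0.007 fully home (2 mm proud of the face). It snaps: pushed past the middle it jumps home and stays there.
- tray: Fixed shallow aluminium tray, 150 (x) x 210 (y) x 18 mm high, floor and walls 4 mm thick. Origin under its centre, on the table.
- shut_shaker: A second, identical shaker with its plug already home. It stands in the +y half of the tray; the -y half is free. Leave it.
- spice_jar: Bystander: glass spice jar with black cap and green label, 45 x 45 x 105 mm, origin at the centre of its underside. Leave it.
- fruit_tub: Bystander: small fruit pot, 72 x 71 x 71 mm. Leave it.
- cream_tub: Bystander: white lidded cream tub, 145 x 145 x 83 mm. Leave it.

How it is judged:
On the way, in this order (a step that is already met when the one before it is completed fails the run):
1. the pliers are seated flat on the two pegs, arms over the plate, plug still out (distance between pliers and stand below 0.0135 m and horizontal distance between pliers and stand below 0.005 m and horizontal distance between pliers_jaws and stand_spot below 0.012 m and value of joint shaker_plug below 0.002 m), for 0.2 s.
2. the shaker stands upright on the plate between the open jaws, plug still out (horizontal distance between shaker and stand_spot below 0.018 m and z of shaker in the frame of stand below 0.0135 m and angle between shaker's own z axis and vertical below 0.1 rad and horizontal distance between pliers_jaws and stand_spot below 0.012 m and value of joint shaker_plug below 0.002 m and value of joint armleft below 0.05 rad), for 0.2 s.
3. the plug is pressed home between the jaws, handles squeezed (value of joint shaker_plug above 0.0058 m and value of joint armleft above 0.09 rad and horizontal distance between shaker and pliers_jaws below 0.022 m), for 0.1 s.
At the end, for the whole second after the job is handed in: The plug is home (within about 1 mm), the shaker stands upright on the tray's floor inside its rim, at rest, and the pliers sit flat on the stand's pegs with their handles sprung open (value of joint shaker_plug above 0.0058 m and x of shaker in the frame of tray between -0.062 and 0.062 m and y of shaker in the frame of tray between -0.092 and 0.092 m and z of shaker in the frame of tray below 0.008 m and angle between shaker's own z axis and vertical below 0.1 rad and linear speed of shaker below 0.02 m/s and distance between pliers and stand below 0.0135 m and horizontal distance between pliers_jaws and stand_spot below 0.012 m and value of joint armleft below 0.02 rad); the robot touches nothing.
It fails at once if the gripper presses the plug of the shaker (contact force between the fingers and shaker_plug above 3 N).
It fails at once if the arm presses the plug of the shaker (contact force between the arm and shaker_plug above 3 N).
It fails at once if the shaker is toppled (angle between shaker's own z axis and vertical above 0.8 rad).
It fails at once if the shut shaker is disturbed (distance of shut_shaker from where it was at the start of the episode above 0.03 m or angle between shut_shaker's own z axis and vertical above 0.5 rad).
It fails at once if a bystander is disturbed (distance of any of spice_jar, fruit_tub, cream_tub from where it was at the start of the episode above 0.03 m).
It also fails if it takes over 72 s, if anything falls off the work surface, if the arm or the gripper's body presses on something with over 40 N, if the wrist force passes 120 N, or if a joint passes its speed limit or range.

## Robot

A 7-joint arm with a two-finger parallel gripper is mounted at the origin on a cart in front of the work surface, level with it; the furniture and walls round the work are solid. World frame = base frame: x ahead of the robot, y to its left, z up, the work surface at z = 0. Lengths are in m, angles in rad, forces in N, time in s.
With the tool pointing down it reaches from about 0.35 to 0.9 m from the base axis. Payload 8.1 kg.
Tool frame: the origin (TCP) lies at the very end of the fingers, on their centre line; the grasp point (between the pads) lies 19 mm behind it; z points along the fingers, y is the direction in which the jaws open and shut (so a half turn about z gives the same grasp; the last joint's range is limited). The gripper opens to 92 mm and grips with 3 to 60 N. Pads are 19 mm wide; open, the fingers measure 130 mm over their backs; the gripper's body (75 mm by 190 mm) begins 47 mm behind the grasp point.
Start: joints at [-1.258, 0.434, 0.025, 1.573, -0.012, 1.134, -0.075], TCP at [0.252, 0.572, 0.227] pointing down, gripper open.
Joint ranges: [-2.62, 2.62], [-0.44, 2.09], [-1.27, 1.32], [0.08, 2.57], [-1.32, 4.46], [0.12, 2], [-2.74, 2.74]. Speed limits (rad/s): [2.22, 2.22, 3.01, 3.01, 3.14, 3.14, 3.14].

## Interface

Orientations are given as a rotation vector (axis times angle).
In Python, from cell import observe, get_image, sign_off gives the robot as it stands.
- The arm moves only by the tool arm_command, never from a script. Its argument "deltas" is a list of rows, each an object with "xyz": the shift along the tool's x, y, z in cm, a list of three; "turn": the turn about the tool's z in degrees; "jaw": the closure in counts, from 0 (fully open) to 255 (shut). A call has 1 to 5 rows; each row is the pose to reach, as a shift and turn from the pose measured when the call began, along the tool's axes at that moment; what a row does not reach only later rows make up. A row lasts 1/12 s, in which the tool goes at most 41.7 mm and 7.16 degrees, less where a joint would pass 70% of its speed; a pose out of reach is approached as far as the arm can. A call with a gripper value outside its range is refused whole. The fingers move at their own pace and stop on an object; "force" is the grip in N (left out, the last holds). Time passes only in rows, so rows that repeat a pose let the fingers close. It gives the time, the measured TCP pose, the force and the opening at its end, in the units of the state.
- observe(): the state, without advancing time (a new reading comes with each control period).
- get_image(name): name is "scene" or "side" or "wrist"; returns a dict with "frame" (480x640x3 uint8, red, green, blue), "depth" (480x640 float32, m along the optical axis (not along the pixel's ray), 0 where there is no reading), "camera_matrix" (3x3 intrinsics, pixels), "cam_to_world" (4x4, takes a point from camera to world coordinates). Camera axes: x right, y up, looking along -z (the intrinsics and any distortion apply to the point x, -y, -z); pixel columns grow to the right and rows downward; lengths in m; the calibration is good to about 2 mm. A picture is of the moment at which its call begins.
- sign_off(): hands the job in, once; it reports no verdict.
The state is a dict: "clock": time; "joints": joint angles; "dq": joint speeds; "joint_efforts": joint torques, N m; "position": TCP position; "ee_rot": TCP orientation; "force": force on the tool from outside, world axes, zero at the start; "ft_torque": the same for the moment, N m; "width": opening from 0.0 (shut) to 1.0 (fully open).
Only numpy, scipy, OpenCV 4.12 (cv2) and the standard library are available. Lean on these libraries where they do the work, as an engineer would, in place of code of your own. Each camera call takes 0.05 s, during which the arm holds its last target.

## Working session

There is one attempt and no reset: what is moved stays moved. The work goes in short steps, Python scripts to look and compute and a tool call to move; the robot and the scene stay as the last step left them, time stands still between calls to the robot, and variables do not carry over. Pictures are saved under pics/ and viewed, and the job is handed in when it is done.

Besides the shell and the picture viewer there is one more tool, called after ">>>" as name([rows], argument=value, ...), one row to a line, values as JSON. arm_command: Moves the arm, as the interface text tells. Its arguments: {"type":"object","properties":{"deltas":{"type":"array","items":{"type":"object","properties":{"xyz":{"type":"array","items":{"type":"number"}},"turn":{"type":"number"},"jaw":{"type":"number"}}}},"force":{"type":"number"}},"required":["deltas"]}

```bash
mkdir -p pics; ls
python3 - <<'E'
from cell import observe,get_image
import cv2,numpy as np
print(observe())
for n in("scene","side","wrist"):
    d=get_image(n);cv2.imwrite(f"pics/{n}0.png",d["frame"][:,:,::-1]);np.savez(f"pics/{n}0.npz",**d)
    print(n,d["camera_matrix"].round(1).tolist(),d["cam_to_world"].round(3).tolist())
E
```

```text
pics
{'clock': 0.0, 'joints': array([-1.25757522,  0.43516286,  0.02497397,  1.57408455, -0.01158586,
        1.13402126, -0.07509813]), 'dq': array([-6.97874181e-05,  1.85790341e-03, -1.09209097e-03,  7.41060794e-04,
        5.04513278e-04,  1.26056717e-04, -1.37366199e-03]), 'joint_efforts': array([-8.89688436e-04, -6.67845368e+01,  9.84138586e-01, -3.14460683e+01,
       -6.07311074e-02,  4.28872823e-02,  9.24079859e-05]), 'position': array([0.25231393, 0.5712475 , 0.2259872 ]), 'ee_rot': array([-6.48536493e-01, -3.07375212e+00,  2.39090118e-03]), 'force': array([0.12848049, 0.31743051, 0.51832828]), 'ft_torque': array([-0.03537921, -0.0116845 , -0.01743639]), 'width': 1.0024446706716212}
scene [[545.7, 0.0, 321.3], [0.0, 545.7, 240.2], [0.0, 0.0, 1.0]] [[0.893, 0.291, -0.344, 0.044], [-0.45, 0.557, -0.698, -0.887], [-0.011, 0.778, 0.629, 0.938], [0.0, 0.0, 0.0, 1.0]]
side [[519.2, 0.0, 315.2], [0.0, 519.2, 249.6], [0.0, 0.0, 1.0]] [[0.843, 0.221, -0.491, -0.164], [-0.538, 0.323, -0.778, -1.003], [-0.013, 0.92, 0.391, 0.6], [0.0, 0.0, 0.0, 1.0]]
wrist [[351.9, 0.0, 319.7], [0.0, 351.9, 233.0], [0.0, 0.0, 1.0]] [[0.404, -0.885, -0.231, 0.191], [0.915, 0.39, 0.105, 0.599], [-0.002, -0.253, 0.967, 0.384], [0.0, 0.0, 0.0, 1.0]]
```

View pics/scene0.png

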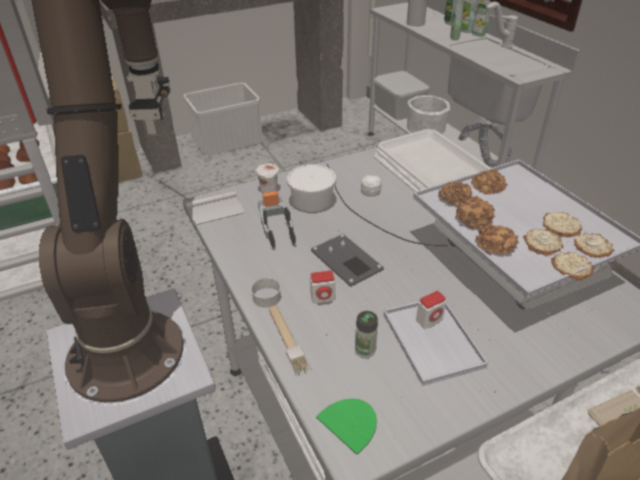

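View pics/side0.png

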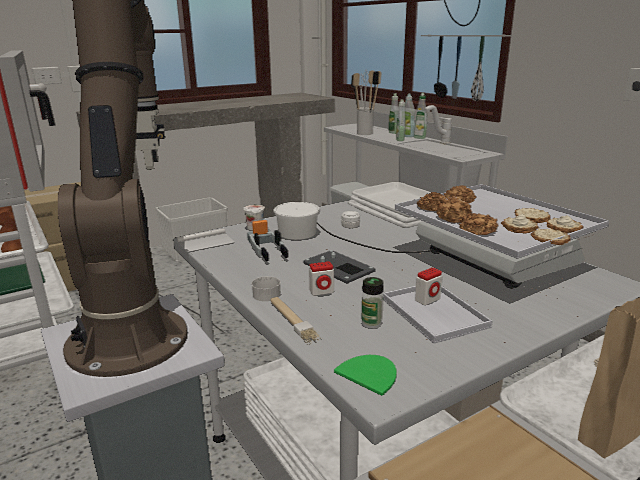

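View pics/wrist0.png

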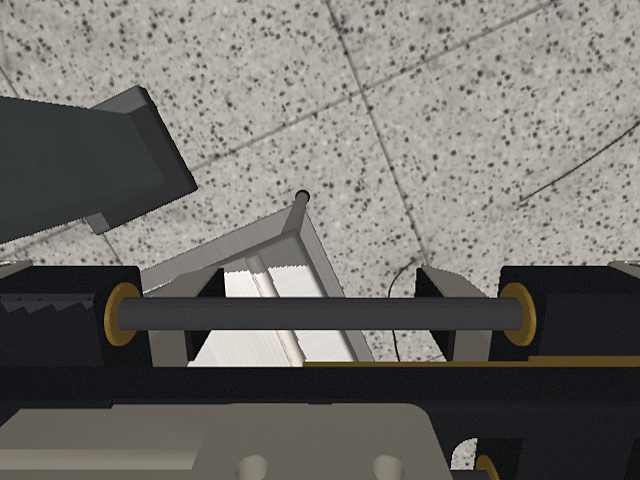

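```bash
cat > h.py <<'E'
import numpy as np,cv2
def load(n): return dict(np.load(n))
def ray(d,u,v):
    K=d["camera_matrix"];T=d["cam_to_world"]
    c=np.stack([(np.asarray(u,float)-K[0,2])/K[0,0],-(np.asarray(v,float)-K[1,2])/K[1,1],-np.ones(np.shape(u))],-1)
    return T[:3,3],c@T[:3,:3].T
def plane(d,u,v,z):
    o,r=ray(d,u,v); return o+r*((z-o[2])/r[...,2])[...,None]
def cloud(d):
    v,u=np.mgrid[0:480,0:640]; o,r=ray(d,u,v); P=o+r*d["depth"][...,None]; P[d["depth"]==0]=np.nan; return P
def proj(d,p):
    K=d["camera_matrix"];T=d["cam_to_world"]
    c=(np.asarray(p)-T[:3,3])@T[:3,:3]; return np.array([K[0,0]*c[...,0]/-c[...,2]+K[0,2],K[1,1]*-c[...,1]/-c[...,2]+K[1,2]]).T
E
python3 - <<'E'
from h import *
for n in("scene","side"):
    d=load(f"pics/{n}0.npz"); P=cloud(d)
    for p in ([(220,300),(285,215),(350,258),(366,350),(435,340),(430,280)] if n=="scene" else [(320,330),(450,320)]): print(n,p,P[p[1],p[0]].round(3))
f=load("pics/scene0.npz")["frame"][:,:,::-1]
cv2.imwrite("pics/c1.png",cv2.resize(f[160:310,240:400],None,fx=5,fy=4*1.0,interpolation=cv2.INTER_CUBIC)[:600])
cv2.imwrite("pics/c2.png",cv2.resize(f[270:390,340:500],None,fx=5,fy=5,interpolation=cv2.INTER_CUBIC))
f=load("pics/side0.npz")["frame"][:,:,::-1]
cv2.imwrite("pics/c3.png",cv2.resize(f[200:320,240:400],None,fx=5,fy=5,interpolation=cv2.INTER_CUBIC))
E
```

```text
scene (220, 300) [ 0.316  0.456 -0.388]
scene (285, 215) [0.499 0.266 0.033]
scene (350, 258) [0.584 0.043 0.01 ]
scene (366, 350) [ 0.458 -0.252  0.029]
scene (435, 340) [ 0.62  -0.279  0.003]
scene (430, 280) [ 0.726 -0.114  0.001]
side (320, 330) [ 0.357 -0.192  0.001]
side (450, 320) [ 0.618 -0.319  0.003]
```

View pics/c1.png

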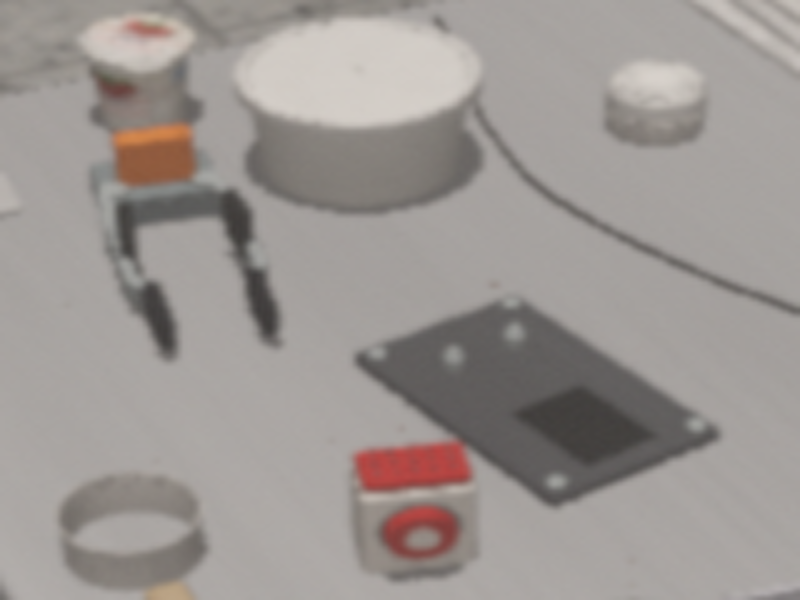

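View pics/c2.png

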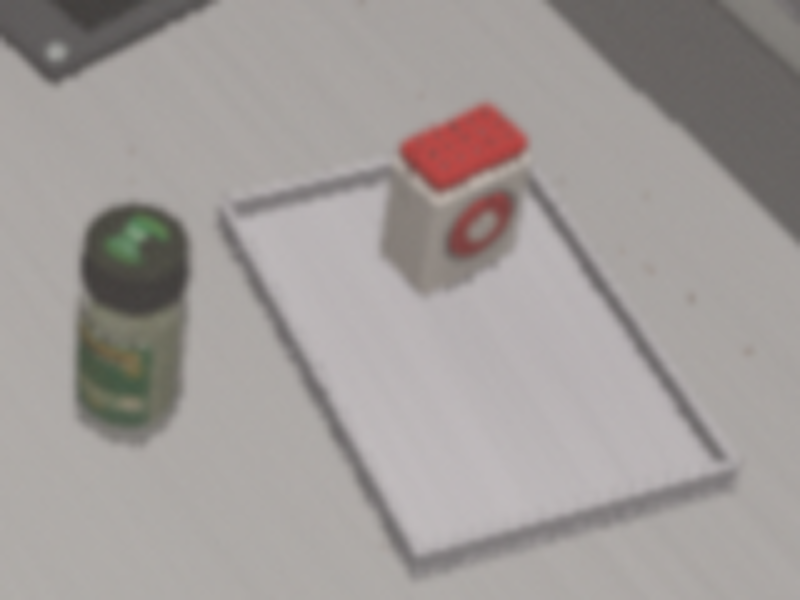

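View pics/c3.png

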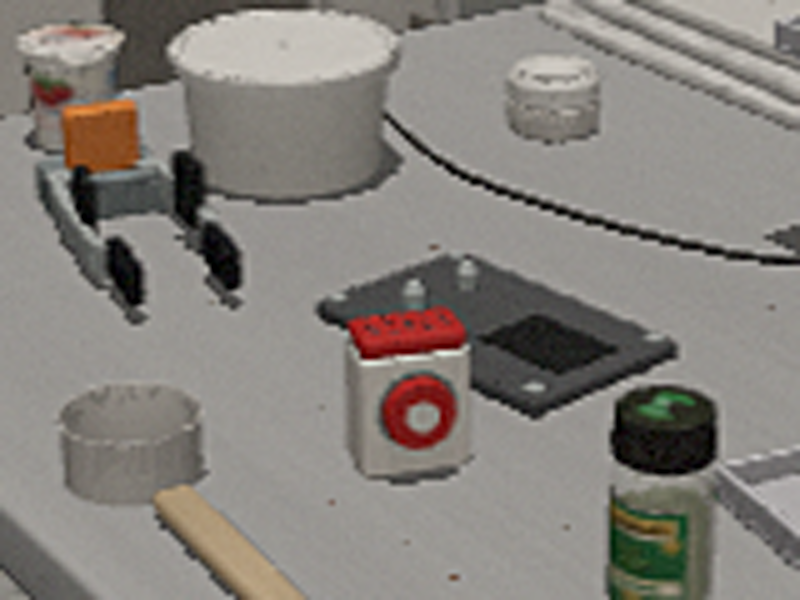

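```bash
cat > m.py <<'E'
from h import *
def rect(p,name):
    (c,s,a)=cv2.minAreaRect((p*1000).astype(np.float32)); print(name,"n",len(p),"c",np.round(c,1),"s",np.round(s,1),"a",round(a,1))
def run(tag,names=("scene","side")):
  for n in names:
    d=load(f"pics/{n}{tag}.npz");P=cloud(d);f=d["frame"].astype(int);hsv=cv2.cvtColor(d["frame"],cv2.COLOR_RGB2HSV).astype(int)
    X,Y,Z=P[...,0],P[...,1],P[...,2]
    v,u=np.mgrid[0:480,0:640]
    print("==",n)
    H,S,V=hsv[...,0],hsv[...,1],hsv[...,2]
    tab=(X>.3)&(X<.95)&(Y>-.5)&(Y<.6)
    def comps(m,nm,z=None,mn=25):
        k,l,st,_=cv2.connectedComponentsWithStats(m.astype(np.uint8))
        for i in range(1,k):
            if st[i,4]<mn: continue
            w=l==i
            if z is None: p=P[w][:,:2]
            else: p=plane(d,u[w],v[w],z)[:,:2]
            rect(p,nm+f" px{st[i,:4].tolist()} z{np.nanmin(Z[w]):.3f}..{np.nanmax(Z[w]):.3f}")
    comps(tab&(Z>.004)&(Z<.015)&(V<110)&(S<60),"stand",.01,300)
    red=((H<8)|(H>172))&(S>120)&tab
    comps(red&(Z>.068)&(Z<.085),"redtop")
    comps(red&(Z<.068)&(Z>.012),"plug")
    comps((H>5)&(H<20)&(S>140)&tab&(Z<.075),"fin")
    comps(tab&(Z>.002)&(Z<.024)&(V>120)&(S<40)&(X>.45)&(X<.8)&(Y<-.05),"tray",None,300)
    comps((Z>.08)&(Z<.12)&tab&(V<90),"jarcap")
if __name__=="__main__":
    import sys; run(sys.argv[1])
E
python3 m.py 0
```

```text
== scene
stand px[312, 236, 71, 50] z0.004..0.015 n 1727 c [573.9  45.4] s [109.7 175. ] a 8.7
redtop px[312, 271, 22, 11] z0.069..0.079 n 186 c [458.1 -46.5] s [30.4 49.3] a 76.0
redtop px[421, 292, 24, 15] z0.072..0.083 n 215 c [ 639.2 -228.8] s [51.3 29.2] a 5.8
plug px[317, 287, 14, 11] z0.030..0.055 n 69 c [452.3 -64.8] s [11.8 30.8] a 70.0
fin px[263, 192, 14, 13] z0.035..0.070 n 145 c [483.7 335.2] s [23.5 37.2] a 67.7
tray px[381, 301, 107, 85] z0.002..0.024 n 3971 c [ 621.2 -267.1] s [236.8 167.2] a 81.3
jarcap px[357, 312, 20, 21] z0.082..0.108 n 276 c [ 466.2 -235.1] s [43.1 39.5] a 59.1
== side
stand px[303, 251, 73, 32] z0.004..0.015 n 908 c [572.2  47.5] s [117.6 183.7] a 8.5
redtop px[310, 261, 23, 10] z0.068..0.079 n 160 c [456.7 -43.9] s [34.6 51.8] a 77.1
redtop px[418, 268, 24, 13] z0.069..0.082 n 190 c [ 637.8 -226.8] s [32.9 54.2] a 87.9
plug px[316, 275, 15, 15] z0.020..0.056 n 129 c [450.3 -63.9] s [15.6 33.8] a 68.5
plug px[429, 282, 11, 15] z0.023..0.058 n 81 c [ 642.4 -242.6] s [38.2  6.3] a 6.9
fin px[253, 220, 15, 15] z0.026..0.070 n 187 c [490.3 350.5] s [177.1  42.7] a 63.8
tray px[383, 284, 111, 54] z0.002..0.024 n 2403 c [ 631.2 -253.9] s [258.5 178.8] a 80.1
jarcap px[362, 277, 21, 18] z0.083..0.108 n 301 c [ 464.8 -233.3] s [45.  43.3] a 80.2
```

```bash
cat >> h.py <<'E'
from scipy.spatial.transform import Rotation as Ro
def go(tx,ty,tz,yaw=None,o=None):
    """yaw: world heading of tool y in deg (mod 180). prints tool-frame delta cm and turn"""
    if o is None:
        from cell import observe; o=observe()
    R=Ro.from_rotvec(o["ee_rot"]).as_matrix(); p=o["position"]
    d=R.T@(np.array([tx,ty,tz])-p)*100
    h=np.degrees(np.arctan2(R[1,1],R[0,1])); t=0
    if yaw is not None: t=-((yaw-h+90)%180-90)
    print("clock",round(o["clock"],2),"p",p.round(4),"heading",h.round(2),"tilt",R[:,2].round(3),"w",round(o["width"],3),"F",o["force"].round(1),"j7",o["joints"][6].round(2)); print("DELTA cm",d.round(2),"turn",round(t,2))
E
python3 - <<'E'
from h import *
go(.548,.307,.226)
for n in("scene","side"):
    d=load(f"pics/{n}0.npz");P=cloud(d);X,Y,Z=P[...,0],P[...,1],P[...,2]
    for nm,zz in(("z40-75",(.04,.075)),("z75-95",(.075,.1)),("z8-35",(.008,.035))):
        m=(Z>zz[0])&(Z<zz[1])&(X>.35)&(X<.75)&(Y>.15)&(Y<.6)
        k,l,st,_=cv2.connectedComponentsWithStats(m.astype(np.uint8))
        for i in range(1,k):
            if st[i,4]>25:
                q=P[l==i]; print(n,nm,st[i].tolist(),q[:,:2].min(0).round(3),q[:,:2].max(0).round(3))
d=load("pics/scene0.npz")
for z,pts in((.036,[(274,247),(295.5,244)]),(.026,[(330.6,246),(343,241)]),): print(plane(d,*np.array(pts,float).T,z).round(4))
E
```

```text
clock 0.15 p [0.2523 0.5714 0.2261] heading 66.17 tilt [-0.    -0.001 -1.   ] w 1.003 F [0.6 0.6 0.1] j7 -0.08
DELTA cm [-3.773e+01 -1.224e+01  3.000e-02] turn 0
scene z40-75 [256, 164, 23, 20, 354] [0.49 0.41] [0.561 0.496]
scene z40-75 [287, 183, 48, 20, 346] [0.545 0.262] [0.67 0.36]
scene z40-75 [263, 191, 16, 13, 156] [0.464 0.323] [0.508 0.35 ]
scene z40-75 [284, 207, 7, 12, 50] [0.495 0.233] [0.509 0.272]
scene z40-75 [263, 211, 5, 11, 41] [0.432 0.249] [0.449 0.286]
scene z75-95 [287, 165, 50, 29, 1116] [0.545 0.263] [0.688 0.411]
scene z8-35 [259, 180, 19, 12, 122] [0.498 0.424] [0.552 0.467]
scene z8-35 [212, 191, 25, 11, 118] [0.351 0.451] [0.421 0.479]
scene z8-35 [292, 194, 41, 17, 281] [0.555 0.268] [0.666 0.352]
scene z8-35 [258, 198, 28, 50, 417] [0.419 0.17 ] [0.526 0.377]
scene z8-35 [285, 215, 11, 29, 108] [0.474 0.159] [0.51  0.266]
side z40-75 [243, 204, 22, 16, 268] [0.491 0.413] [0.56  0.498]
side z40-75 [277, 212, 43, 17, 385] [0.546 0.266] [0.671 0.367]
side z40-75 [252, 220, 16, 11, 146] [0.461 0.325] [0.509 0.357]
side z40-75 [274, 230, 7, 9, 44] [0.493 0.24 ] [0.505 0.271]
side z40-75 [254, 233, 6, 9, 38] [0.429 0.25 ] [0.445 0.289]
side z75-95 [274, 202, 46, 17, 628] [0.542 0.262] [0.688 0.413]
side z8-35 [246, 219, 8, 10, 46] [0.496 0.435] [0.51  0.471]
side z8-35 [278, 222, 55, 16, 312] [0.553 0.25 ] [0.705 0.364]
side z8-35 [202, 228, 24, 9, 101] [0.35  0.455] [0.423 0.477]
side z8-35 [257, 229, 32, 29, 265] [0.472 0.16 ] [0.525 0.364]
side z8-35 [247, 231, 22, 30, 208] [0.418 0.172] [0.472 0.384]
[[0.4157 0.1465 0.036 ]
 [0.4703 0.1318 0.036 ]]
[[0.5533 0.0929 0.026 ]
 [0.5921 0.0962 0.026 ]]
```

>>> arm_command([
  {"xyz":[-4,-1.3,0]},
  {"xyz":[-8,-2.6,0]},
  {"xyz":[-12,-3.9,0]},
  {"xyz":[-16,-5.2,0]},
  {"xyz":[-19,-6.2,0]},
])

```text
schema error: expected keys xyz, turn, jaw
```

>>> arm_command([
  {"xyz":[-4,-1.3,0]},
  {"xyz":[-8,-2.6,0]},
  {"xyz":[-12,-3.9,0]},
  {"xyz":[-16,-5.2,0]},
  {"xyz":[-18.7,-6,0]},
])

```text
schema error: expected keys xyz, turn, jaw
```

```bash
cat > snap.py <<'E'
import sys
from h import *
from cell import observe,get_image
for n in sys.argv[2:]:
    d=get_image(n);cv2.imwrite(f"pics/{n}{sys.argv[1]}.png",d["frame"][:,:,::-1]);np.savez(f"pics/{n}{sys.argv[1]}.npz",**d)
o=observe(); go(*o["position"],o=o)
E
python3 snap.py 1 wrist
```

```text
clock 0.2 p [0.2524 0.5715 0.2263] heading 66.17 tilt [-0.    -0.001 -1.   ] w 0.999 F [-0.1 -0.3  0.8] j7 -0.08
DELTA cm [0. 0. 0.] turn 0
```

View pics/wrist1.png

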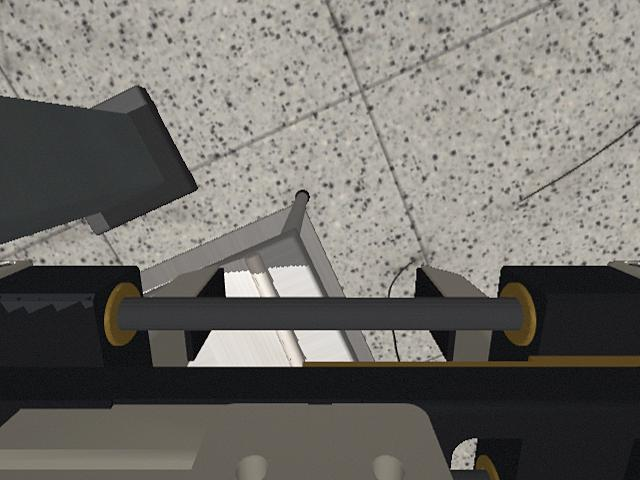

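>>> arm_command([
  {"xyz":[-4,-1.3,0],"turn":0,"jaw":0},
  {"xyz":[-8,-2.6,0],"turn":0,"jaw":0},
  {"xyz":[-12,-3.9,0],"turn":0,"jaw":0},
  {"xyz":[-16,-5.2,0],"turn":0,"jaw":0},
  {"xyz":[-19,-6.2,0],"turn":0,"jaw":0},
])

```text
clock: 0.62
position: [0.4036, 0.4351, 0.2263]
ee_rot: [0.652, 3.072, -0.003]
force: [0.8, 0.5, -0.1]
width: 1.005
```

>>> arm_command([
  {"xyz":[-4,-1.3,0],"turn":0,"jaw":0},
  {"xyz":[-8,-2.6,0],"turn":0,"jaw":0},
  {"xyz":[-12,-3.9,0],"turn":0,"jaw":0},
  {"xyz":[-16,-5.2,0],"turn":0,"jaw":0},
  {"xyz":[-18.7,-6,0],"turn":0,"jaw":0},
])

```text
clock: 1.03
position: [0.5525, 0.3011, 0.2267]
ee_rot: [0.655, 3.071, -0.004]
force: [-0.1, 0.2, 0.2]
width: 1.0
```

```bash
python3 snap.py 1 wrist
```

```text
clock 1.08 p [0.5578 0.2947 0.2266] heading 65.49 tilt [ 0.005 -0.006 -1.   ] w 1.001 F [ 5.5 -4.6  0.8] j7 0.62
DELTA cm [0. 0. 0.] turn 0
```

View pics/wrist1.png

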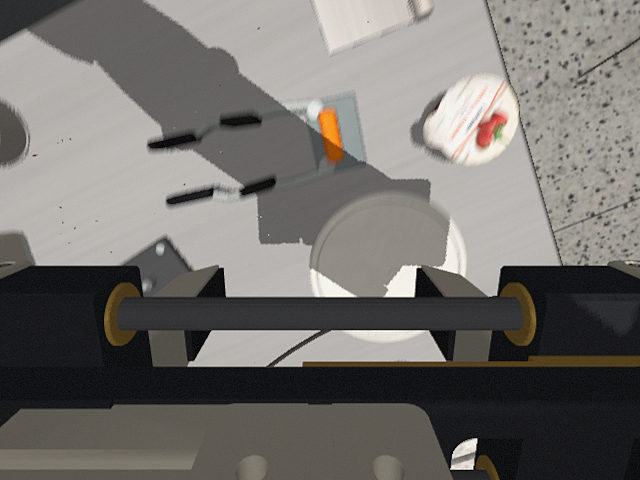

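```bash
cat > w.py <<'E'
from h import *
import sys
d=load(f"pics/wrist{sys.argv[1]}.npz");P=cloud(d);hsv=cv2.cvtColor(d["frame"],cv2.COLOR_RGB2HSV).astype(int);H,S,V=hsv[...,0],hsv[...,1],hsv[...,2]
v,u=np.mgrid[0:480,0:640]
def rect(m,z,nm,mn=40):
    k,l,st,_=cv2.connectedComponentsWithStats(m.astype(np.uint8))
    for i in range(1,k):
        if st[i,4]<mn: continue
        w=l==i; zz=P[w][:,2]
        q=plane(d,u[w],v[w],z)[:,:2]*1000
        (c,s,a)=cv2.minAreaRect(q.astype(np.float32)); print(nm,st[i].tolist(),"c",np.round(c,1),"s",np.round(s,1),"a",round(a,1),"z",np.nanpercentile(zz,[5,50,95]).round(3), "cloud", np.nanmean(P[w],0).round(4))
up=v<262
rect((H>5)&(H<20)&(S>140)&(P[...,2]>.062)&up,.067,"fintop")
rect((H>5)&(H<20)&(S>140)&up,.05,"fin")
rect((V<60)&(P[...,2]>.028)&(P[...,2]<.041)&up,.036,"handle")
rect((V<60)&(P[...,2]>.048)&(P[...,2]<.06)&up,.056,"pad")
rect((P[...,2]>.018)&(P[...,2]<.031)&up&(V>60)&(P[...,1]>.1),.028,"headz")
E
python3 w.py 1
```

```text
fintop [319, 110, 25, 50, 766] c [490.5 338.8] s [14. 42.] a 78.4 z [0.065 0.067 0.068] cloud [0.4906 0.3388 0.0667]
fin [318, 110, 26, 52, 845] c [491.4 338.4] s [16.1 46.7] a 79.0 z [0.027 0.067 0.068] cloud [0.4914 0.3382 0.0634]
handle [148, 132, 48, 16, 323] c [433.  197.9] s [46.5  7.1] a 78.5 z [0.032 0.036 0.037] cloud [0.4333 0.1989 0.0351]
handle [167, 188, 47, 16, 291] c [487.7 187.7] s [48.6  6.6] a 78.7 z [0.033 0.036 0.037] cloud [0.4877 0.1878 0.0355]
pad [221, 114, 36, 10, 243] c [444.4 269.4] s [31.9  6.3] a 72.3 z [0.051 0.056 0.057] cloud [0.4445 0.2693 0.0556]
pad [240, 177, 34, 18, 271] c [504.7 257.2] s [32.5  7.8] a 84.0 z [0.054 0.056 0.057] cloud [0.5049 0.2579 0.0559]
headz [240, 90, 128, 98, 3596] c [483.6 315.9] s [110.9  80. ] a 78.3 z [0.025 0.027 0.031] cloud [0.4869 0.3364 0.0272]
headz [193, 114, 27, 24, 273] c [432.4 234. ] s [11.3 30.9] a 7.2 z [0.021 0.03  0.031] cloud [0.4325 0.2336 0.0285]
headz [206, 183, 35, 15, 240] c [496.1 217.7] s [35.  11.9] a 57.1 z [0.02  0.029 0.031] cloud [0.497  0.2193 0.0282]
```

```bash
python3 -c "
from h import *
go(.4905,.3388,.10,78.4)"
```

```text
clock 1.08 p [0.5578 0.2947 0.2266] heading 65.49 tilt [ 0.005 -0.006 -1.   ] w 1.001 F [ 5.5 -4.6  0.8] j7 0.62
DELTA cm [ 8.04  1.27 12.6 ] turn -12.91
```

>>> arm_command([
  {"xyz":[3.5,0.6,1],"turn":-6,"jaw":116},
  {"xyz":[7,1.2,3],"turn":-12,"jaw":116},
  {"xyz":[8,1.3,6],"turn":-12.9,"jaw":116},
  {"xyz":[8,1.3,10],"turn":-12.9,"jaw":116},
  {"xyz":[8,1.3,10],"turn":-12.9,"jaw":116},
], force=40)

```text
clock: 1.5
position: [0.4862, 0.3373, 0.1197]
ee_rot: [-0.314, -3.123, 0.021]
force: [-1.5, -2.1, -1.1]
width: 0.688
```

```bash
python3 -c "
from h import *
go(.4905,.3388,.032,78.4)"
```

```text
clock 1.5 p [0.4862 0.3373 0.1197] heading 78.52 tilt [-0.004 -0.013 -1.   ] w 0.688 F [-1.5 -2.1 -1.1] j7 0.69
DELTA cm [-0.4   0.35  8.77] turn 0.12
```

>>> arm_command([
  {"xyz":[-0.4,0.35,0],"turn":0,"jaw":116},
  {"xyz":[-0.4,0.35,0],"turn":0,"jaw":116},
  {"xyz":[-0.4,0.35,3],"turn":0,"jaw":116},
  {"xyz":[-0.4,0.35,4.5],"turn":0,"jaw":116},
  {"xyz":[-0.4,0.35,4.5],"turn":0,"jaw":116},
])

```text
clock: 1.92
position: [0.4908, 0.3386, 0.0739]
ee_rot: [-0.316, -3.122, 0.023]
force: [-0.1, -0.6, -0.1]
width: 0.545
```

```bash
python3 -c "
from h import *
go(.4905,.3388,.032,78.4)"; python3 snap.py 2 wrist
```

```text
clock 1.92 p [0.4908 0.3386 0.0739] heading 78.46 tilt [-0.005 -0.014 -1.   ] w 0.545 F [-0.1 -0.6 -0.1] j7 0.7
DELTA cm [0.02 0.08 4.19] turn 0.06
clock 1.97 p [0.4913 0.3391 0.0753] heading 78.47 tilt [-0.004 -0.013 -1.   ] w 0.547 F [ 0.6 -0.2  0.1] j7 0.7
DELTA cm [0. 0. 0.] turn 0
```

View pics/wrist2.png

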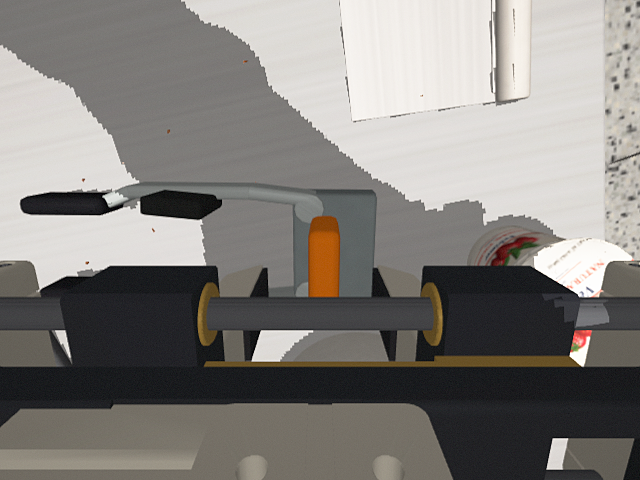

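>>> arm_command([
  {"xyz":[0,0,2.5],"turn":0,"jaw":116},
  {"xyz":[0,0,4.3],"turn":0,"jaw":116},
  {"xyz":[0,0,4.3],"turn":0,"jaw":116},
  {"xyz":[0,0,4.3],"turn":0,"jaw":255},
  {"xyz":[0,0,4.3],"turn":0,"jaw":255},
], force=50)

```text
clock: 2.38
position: [0.4925, 0.3394, 0.0346]
ee_rot: [-0.316, -3.125, 0.018]
force: [0.1, -0.2, 0.1]
width: 0.45
```

>>> arm_command([
  {"xyz":[0,0,0],"turn":0,"jaw":255},
  {"xyz":[0,0,0],"turn":0,"jaw":255},
  {"xyz":[0,0,0],"turn":0,"jaw":255},
  {"xyz":[0,0,0],"turn":0,"jaw":255},
], force=50)

```text
clock: 2.72
position: [0.493, 0.34, 0.0354]
ee_rot: [0.316, 3.125, -0.016]
force: [-0.7, 0.2, 12.1]
width: 0.174
```

```bash
python3 -c "
from h import *
go(.567,.087,.032,98.7)"
```

```text
clock 2.72 p [0.493  0.34   0.0354] heading 78.44 tilt [-0.   -0.01 -1.  ] w 0.174 F [-0.7  0.2 12.1] j7 0.7
DELTA cm [-12.32 -23.3    0.6 ] turn -20.26
```

>>> arm_command([
  {"xyz":[0,0,-0.5],"turn":0,"jaw":255},
  {"xyz":[0,0,-2],"turn":0,"jaw":255},
  {"xyz":[0,0,-4],"turn":0,"jaw":255},
  {"xyz":[0,0,-6],"turn":0,"jaw":255},
  {"xyz":[0,0,-7],"turn":0,"jaw":255},
])

```text
clock: 3.13
position: [0.4933, 0.3409, 0.1073]
ee_rot: [0.316, 3.124, -0.015]
force: [0.4, 0.6, -6.5]
width: 0.173
```

```bash
python3 snap.py 3 wrist scene side; python3 -c "
from h import *
go(.567,.087,.1,98.7)
f=load('pics/side3.npz')['frame'][:,:,::-1]
cv2.imwrite('pics/c4.png',cv2.resize(f[180:300,220:380],None,fx=5,fy=5,interpolation=cv2.INTER_CUBIC))
"
```

```text
clock 3.28 p [0.493  0.3407 0.1056] heading 78.44 tilt [ 0.   -0.01 -1.  ] w 0.17 F [-0.5 -0.3 -6.5] j7 0.7
DELTA cm [0. 0. 0.] turn 0
clock 3.28 p [0.493  0.3407 0.1056] heading 78.44 tilt [ 0.   -0.01 -1.  ] w 0.17 F [-0.5 -0.3 -6.5] j7 0.7
DELTA cm [-12.33 -23.37   0.8 ] turn -20.26
```

View pics/wrist3.png

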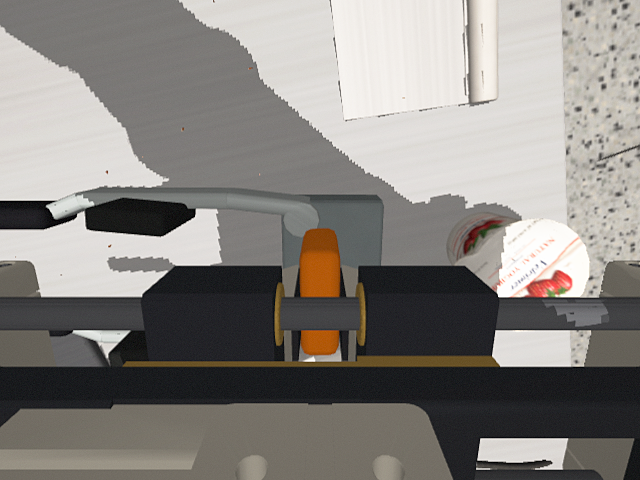

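View pics/c4.png

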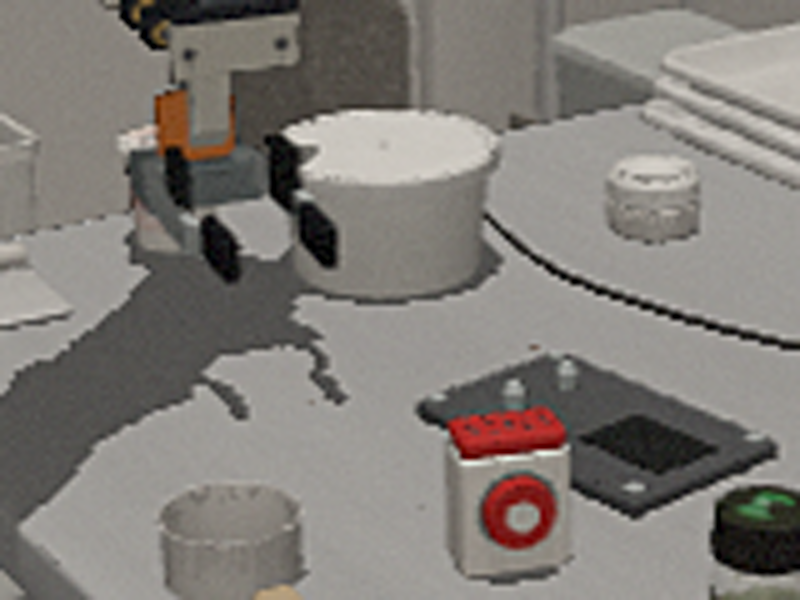

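```bash
cat > fin.py <<'E'
from h import *
import sys
d=load(f"pics/wrist{sys.argv[1]}.npz");dz=float(sys.argv[2]);tcp=np.array(eval(sys.argv[3]));hd=np.radians(float(sys.argv[4]))
P=cloud(d);hsv=cv2.cvtColor(d["frame"],cv2.COLOR_RGB2HSV).astype(int);H,S,V=hsv[...,0],hsv[...,1],hsv[...,2]
X=-np.array([np.cos(hd),np.sin(hd)]);Y=np.array([-X[1],X[0]])
m=(H>5)&(H<20)&(S>140)
ys,xs=np.where(m&(P[...,2]>dz+.063)); print(len(xs), xs.min(),xs.max(),ys.min(),ys.max(), np.nanpercentile(P[m][:,2],[50,95]))
q=plane(d,xs,ys,dz+.067)[:,:2]-tcp
print("fin along pl-x",(np.array([(q@X).min(),(q@X).max()])*1000).round(1),"pl-y",(np.array([(q@Y).min(),(q@Y).max()])*1000).round(1))
print(cv2.minAreaRect((q*1000).astype(np.float32)))
# head top
m=(abs(P[...,2]-dz-.026)<.012)&(V>70)&(S<60)&(np.abs((P[...,:2]-tcp)@X+.006)<.04)
if m.sum()>50:
    Q=P[m]; A=np.c_[(Q[:,:2]-tcp),np.ones(len(Q))]; A[:,:2]=A[:,:2]@np.c_[X,Y]
    s=np.linalg.lstsq(A,Q[:,2],rcond=None)[0]; r=Q[:,2]-A@s; k=abs(r)<.003; s=np.linalg.lstsq(A[k],Q[k,2],rcond=None)[0]
    print("head plane slope x,y",s.round(4),k.sum(),"x range",(A[k,0].min()*1000).round(1),(A[k,0].max()*1000).round(1),"y",(A[k,1].min()*1000).round(1),(A[k,1].max()*1000).round(1))
for nm,z,m in(("handle",.036,(V<60)&(abs(P[...,2]-dz-.036)<.02)&((P[...,:2]-tcp)@X>.12)&((P[...,:2]-tcp)@X<.19)),):
    Q=P[m]
    if len(Q): print(nm,len(Q),"x",np.percentile((Q[:,:2]-tcp)@X*1000,[2,50,98]).round(1),"y",np.percentile((Q[:,:2]-tcp)@Y*1000,[2,50,98]).round(1),"z",np.percentile(Q[:,2]-dz,[2,50,98]).round(4))
E
python3 fin.py 3 .0702 .493,.3407 78.44
```

```text
4119 124 498 247 366 [0.13883069 0.20105614]
fin along pl-x [-74.4  82.2] pl-y [-27.6  25.1]
((-2.2876577377319336, -3.6968917846679688), (156.5883026123047, 52.07815933227539), 78.86128997802734)
head plane slope x,y [ 0.0568 -0.031   0.0982] 5219 x range -31.0 33.9 y -42.3 -4.2
handle 1641 x [127.  135.2 153.3] y [-37.4 -32.7  27.6] z [0.021  0.0373 0.0398]
```

Run:
```python
from h import *
d=load("pics/wrist3.npz");P=cloud(d);tcp=np.array([.493,.3407,0]);hd=np.radians(78.44)
X=-np.array([np.cos(hd),np.sin(hd),0]);Y=np.array([-X[1],X[0],0])
def f(p): q=P[p[1],p[0]]; return [round(1000*float((q-tcp)@X),1),round(1000*float((q-tcp)@Y),1),round(1000*float(q[2]),1)]
for p in [(345,200),(375,200),(345,255),(375,255),(360,230),(290,205),(290,230),(310,233),(335,235),(120,230),(170,225),(220,220),(60,215),(20,210),(130,205),(180,208)]: print(p,f(p))
hsv=cv2.cvtColor(d["frame"],cv2.COLOR_RGB2HSV);print(hsv[300,330],hsv[315,280])
```

```text
(345, 200) [-12.4, -38.1, 92.0]
(375, 200) [-27.5, -37.9, 90.6]
(345, 255) [-12.5, -11.5, 98.3]
(375, 255) [-27.6, -11.1, 97.0]
(360, 230) [-19.6, -24.3, 97.9]
(290, 205) [14.0, -37.4, 102.3]
(290, 230) [14.3, -25.3, 102.3]
(310, 233) [4.4, -26.4, 111.9]
(335, 235) [-7.1, -24.4, 107.9]
(120, 230) [80.4, -31.8, 128.6]
(170, 225) [63.0, -32.3, 121.7]
(220, 220) [78.3, -7.0, 0.1]
(60, 215) [124.6, -32.2, 101.3]
(20, 210) [137.1, -36.0, 108.6]
(130, 205) [nan, nan, nan]
(180, 208) [62.6, -37.5, 110.8]
[90 17 59] [17 55 74]
```

>>> arm_command([
  {"xyz":[0,0,-2],"turn":0,"jaw":255},
  {"xyz":[0,0,-4],"turn":0,"jaw":255},
  {"xyz":[0,-2,-5.5],"turn":0,"jaw":255},
  {"xyz":[-1,-5,-5.5],"turn":-4,"jaw":255},
  {"xyz":[-2,-8,-5.5],"turn":-8,"jaw":255},
])

```text
clock: 3.7
position: [0.4957, 0.2591, 0.1606]
ee_rot: [-0.088, -3.14, 0.015]
force: [0.6, -1.2, -5.9]
width: 0.174
```

```bash
python3 -c "
from h import *
go(.656,.1,.145,98.7)"
```

```text
clock 3.7 p [0.4957 0.2591 0.1606] heading 86.8 tilt [-0.001 -0.01  -1.   ] w 0.174 F [ 0.6 -1.2 -5.9] j7 0.94
DELTA cm [-16.9  -14.97   1.7 ] turn -11.9
```

>>> arm_command([
  {"xyz":[-2.5,-2.5,0],"turn":-3,"jaw":255},
  {"xyz":[-5.5,-5,0],"turn":-6,"jaw":255},
  {"xyz":[-8.5,-7.5,0],"turn":-9,"jaw":255},
  {"xyz":[-11,-10,0],"turn":-11.9,"jaw":255},
  {"xyz":[-14,-12.5,0],"turn":-11.9,"jaw":255},
])

```text
clock: 4.12
position: [0.6278, 0.1247, 0.1597]
ee_rot: [0.243, -3.127, 0.016]
force: [-0.2, 1.0, -6.8]
width: 0.175
```

```bash
python3 -c "
from h import *
go(.656,.1,.145,98.7)"
```

```text
clock 4.12 p [0.6278 0.1247 0.1597] heading 98.9 tilt [-0.004 -0.01  -1.   ] w 0.175 F [-0.2  1.  -6.8] j7 1.45
DELTA cm [-2.41 -2.86  1.48] turn 0.2
```

>>> arm_command([
  {"xyz":[-1.5,-2,0.8],"turn":0.2,"jaw":255},
  {"xyz":[-2.4,-2.8,1],"turn":0.2,"jaw":255},
  {"xyz":[-2.4,-2.8,1],"turn":0.2,"jaw":255},
  {"xyz":[-2.4,-2.8,1],"turn":0.2,"jaw":255},
])

```text
clock: 4.45
position: [0.6547, 0.1002, 0.1475]
ee_rot: [0.236, -3.124, 0.016]
force: [-0.5, 0.5, -5.7]
width: 0.171
```

```bash
python3 snap.py 4 wrist scene
```

```text
clock 4.55 p [0.6544 0.1023 0.1487] heading 98.8 tilt [-0.007 -0.01  -1.   ] w 0.171 F [ 0.5  0.3 -5.3] j7 1.5
DELTA cm [0. 0. 0.] turn 0
```

View pics/wrist4.png

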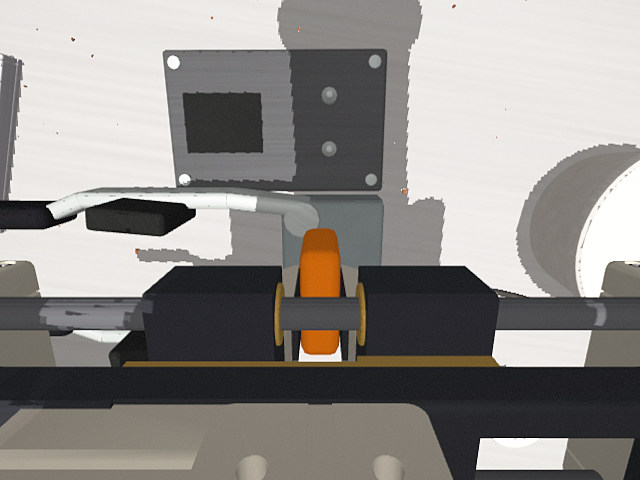

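Run:
```python
from h import *
d=load("pics/wrist4.npz");P=cloud(d);f=d["frame"]
crop=f[80:165,300:360,::-1]; cv2.imwrite("pics/peg4.png",cv2.resize(crop,None,fx=7,fy=7,interpolation=cv2.INTER_CUBIC))
hsv=cv2.cvtColor(f,cv2.COLOR_RGB2HSV).astype(int)
v,u=np.mgrid[0:480,0:640]
m=(P[...,2]>.006)&(P[...,2]<.013)&(v<192)&(P[...,0]<.7)&(v>30)&(u>140)&(u<420)
k,l,st,_=cv2.connectedComponentsWithStats(m.astype(np.uint8)); i=1+np.argmax(st[1:,4]); w=l==i; print(st[i])
q=plane(d,u[w],v[w],.01)[:,:2]*1000; print(cv2.minAreaRect(q.astype(np.float32)))
m2=(P[...,2]>.0235)&(P[...,2]<.03)&(v<170)&(u>310)&(u<350)&(v>80)
k,l,st,c=cv2.connectedComponentsWithStats(m2.astype(np.uint8))
for i in range(1,k):
    if st[i,4]>5: print("peg",st[i],c[i],plane(d,c[i][0],c[i][1],.026).round(4),P[l==i].mean(0).round(4))
# patch
m3=(hsv[...,2]<52)&(v>85)&(v<160)&(u>175)&(u<270)&(P[...,2]>.005)&(P[...,2]<.015)
q=plane(d,u[m3],v[m3],.0105)[:,:2]*1000; print("patch",cv2.minAreaRect(q.astype(np.float32)))
```

```text
[  162    48   225   143 29577]
((578.6217041015625, 50.7179069519043), (108.82239532470703, 173.41021728515625), 8.748292922973633)
peg [322  88  12  12  97] [328.15463918  93.59793814] [0.5528 0.0892 0.026 ] [0.5527 0.0892 0.0253]
peg [323 143  12  11  86] [328.38372093 148.08139535] [0.5919 0.0956 0.026 ] [0.5919 0.0956 0.0253]
patch ((585.3821411132812, 8.929840087890625), (45.51129913330078, 62.0263557434082), 8.562663078308105)
```

View pics/peg4.png

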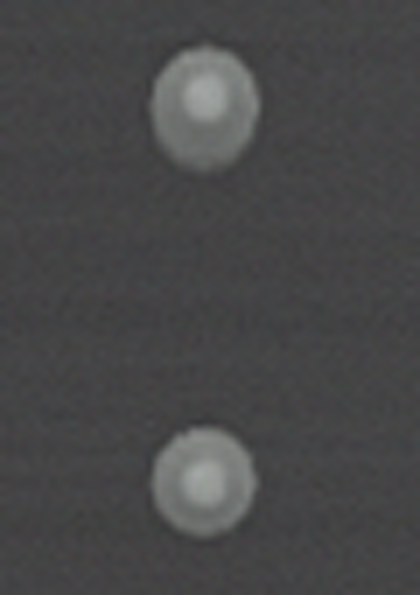

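```bash
python3 -c "
from h import *
go(.5755,.0874,.10,98.7)"
```

```text
clock 4.55 p [0.6544 0.1023 0.1487] heading 98.8 tilt [-0.007 -0.01  -1.   ] w 0.171 F [ 0.5  0.3 -5.3] j7 1.5
DELTA cm [ 7.98 -0.22  4.94] turn 0.1
```

>>> arm_command([
  {"xyz":[3,-0.1,0],"turn":0,"jaw":255},
  {"xyz":[6,-0.2,0],"turn":0,"jaw":255},
  {"xyz":[8,-0.2,2],"turn":0,"jaw":255},
  {"xyz":[8,-0.2,4],"turn":0,"jaw":255},
  {"xyz":[8,-0.2,4.5],"turn":0,"jaw":255},
])

```text
clock: 4.97
position: [0.5718, 0.0887, 0.1024]
ee_rot: [0.244, -3.12, 0.014]
force: [0.7, -0.1, -6.6]
width: 0.169
```

>>> arm_command([
  {"xyz":[0,0,0],"turn":0,"jaw":255},
  {"xyz":[0,0,0],"turn":0,"jaw":255},
])

```text
clock: 5.13
position: [0.5716, 0.09, 0.1027]
ee_rot: [0.247, -3.12, 0.013]
force: [-0.4, 0.9, -5.6]
width: 0.171
```

```bash
python3 -c "
from h import *
go(.5755,.0874,.08,98.7)"
```

```text
clock 5.13 p [0.5716 0.09   0.1027] heading 99.05 tilt [-0.011 -0.009 -1.   ] w 0.171 F [-0.4  0.9 -5.6] j7 1.48
DELTA cm [-0.37 -0.3   2.27] turn 0.35
```

>>> arm_command([
  {"xyz":[-0.4,-0.3,1],"turn":0.35,"jaw":255},
  {"xyz":[-0.4,-0.3,2],"turn":0.35,"jaw":255},
  {"xyz":[-0.4,-0.3,2],"turn":0.35,"jaw":255},
  {"xyz":[-0.4,-0.3,2],"turn":0.35,"jaw":255},
])

```text
clock: 5.47
position: [0.5754, 0.0872, 0.0818]
ee_rot: [0.237, -3.119, 0.014]
force: [-0.2, -0.8, -6.2]
width: 0.171
```

```bash
python3 snap.py 5 wrist side;python3 -c "
from h import *
go(.5755,.0874,.0454,98.7)
f=load('pics/side5.npz')['frame'][:,:,::-1]
cv2.imwrite('pics/c5.png',cv2.resize(f[200:320,270:430],None,fx=5,fy=5,interpolation=cv2.INTER_CUBIC))
"
```

```text
clock 5.57 p [0.5759 0.0874 0.0826] heading 98.69 tilt [-0.011 -0.009 -1.   ] w 0.174 F [ 0.3  0.4 -6.1] j7 1.48
DELTA cm [0. 0. 0.] turn 0
clock 5.57 p [0.5759 0.0874 0.0826] heading 98.69 tilt [-0.011 -0.009 -1.   ] w 0.174 F [ 0.3  0.4 -6.1] j7 1.48
DELTA cm [-0.    0.03  3.72] turn -0.01
```

View pics/c5.png

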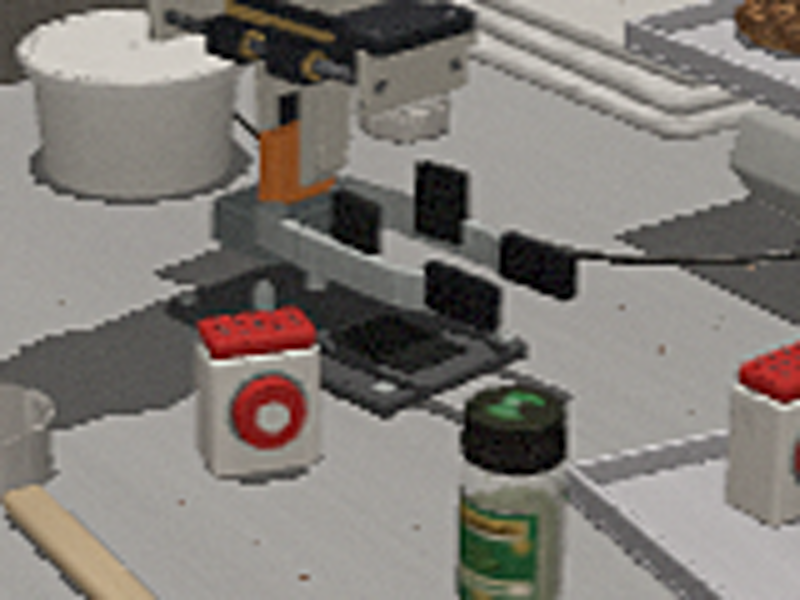

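>>> arm_command([
  {"xyz":[0,0,1],"turn":0,"jaw":255},
  {"xyz":[0,0,1.8],"turn":0,"jaw":255},
  {"xyz":[0,0,2.3],"turn":0,"jaw":255},
  {"xyz":[0,0,2.7],"turn":0,"jaw":255},
  {"xyz":[0,0,2.7],"turn":0,"jaw":255},
])

```text
clock: 5.98
position: [0.5754, 0.0873, 0.0546]
ee_rot: [0.237, -3.12, 0.013]
force: [-0.4, 0.4, -5.7]
width: 0.167
```

```bash
python3 -c "
from h import *
go(.5755,.0874,.0454,98.7)"
```

```text
clock 5.98 p [0.5754 0.0873 0.0546] heading 98.7 tilt [-0.012 -0.01  -1.   ] w 0.167 F [-0.4  0.4 -5.7] j7 1.48
DELTA cm [-0.02  0.02  0.92] turn -0.0
```

>>> arm_command([
  {"xyz":[0,0,0.4],"turn":0,"jaw":255},
  {"xyz":[0,0,0.8],"turn":0,"jaw":255},
  {"xyz":[0,0,0.9],"turn":0,"jaw":255},
  {"xyz":[0,0,0.9],"turn":0,"jaw":255},
])

```text
clock: 6.32
position: [0.5755, 0.0873, 0.0457]
ee_rot: [0.237, -3.12, 0.013]
force: [0.6, 0.2, -4.7]
width: 0.173
```

```bash
python3 -c "
from h import *
go(.5755,.0874,.0454,98.7)"
```

```text
clock 6.32 p [0.5755 0.0873 0.0457] heading 98.7 tilt [-0.012 -0.009 -1.   ] w 0.173 F [ 0.6  0.2 -4.7] j7 1.48
DELTA cm [-0.    0.01  0.03] turn -0.0
```

>>> arm_command([
  {"xyz":[0,0,0.1],"turn":0,"jaw":255},
  {"xyz":[0,0,0.1],"turn":0,"jaw":150},
  {"xyz":[0,0,0.1],"turn":0,"jaw":130},
  {"xyz":[0,0,0.1],"turn":0,"jaw":130},
  {"xyz":[0,0,0.1],"turn":0,"jaw":130},
])

```text
clock: 6.73
position: [0.5757, 0.0874, 0.0449]
ee_rot: [0.237, -3.121, 0.013]
force: [-0.1, 0.6, 0.1]
width: 0.413
```

>>> arm_command([
  {"xyz":[0,0,0],"turn":0,"jaw":130},
  {"xyz":[0,0,-3],"turn":0,"jaw":130},
  {"xyz":[0,0,-6],"turn":0,"jaw":130},
  {"xyz":[0,0,-10],"turn":0,"jaw":60},
  {"xyz":[0,0,-13],"turn":0,"jaw":0},
])

```text
clock: 7.15
position: [0.5775, 0.0886, 0.1775]
ee_rot: [0.237, -3.122, 0.013]
force: [0.7, 0.4, 0.1]
width: 0.588
```

>>> arm_command([
  {"xyz":[-3,0,-1],"turn":0,"jaw":0},
  {"xyz":[-6,0,-2],"turn":0,"jaw":0},
  {"xyz":[-8,0,-2],"turn":0,"jaw":0},
  {"xyz":[-8,0,-2],"turn":0,"jaw":0},
])

```text
clock: 7.48
position: [0.6604, 0.1016, 0.197]
ee_rot: [0.238, -3.125, 0.012]
force: [-1.8, 0.0, -0.5]
width: 0.878
```

```bash
python3 snap.py 6 wrist side scene;python3 -c "
from h import *
f=load('pics/side6.npz')['frame'][:,:,::-1]
cv2.imwrite('pics/c6.png',cv2.resize(f[200:320,270:430],None,fx=5,fy=5,interpolation=cv2.INTER_CUBIC))
"
```

```text
clock 7.63 p [0.6561 0.1008 0.1959] heading 98.7 tilt [-0.011 -0.009 -1.   ] w 0.981 F [-0.4  0.5  0.4] j7 1.5
DELTA cm [0. 0. 0.] turn 0
```

View pics/wrist6.png

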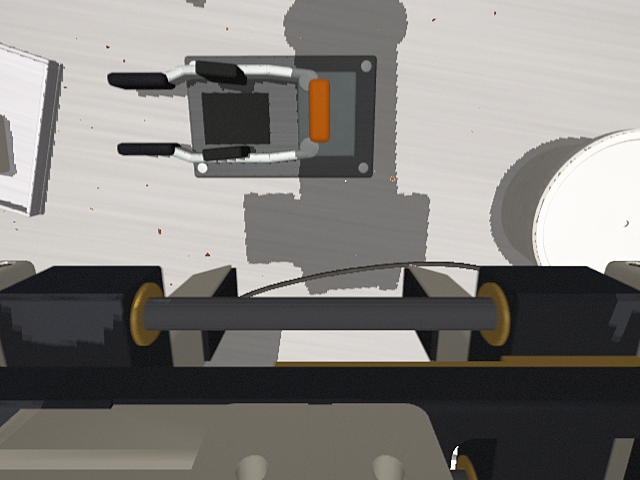

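View pics/c6.png

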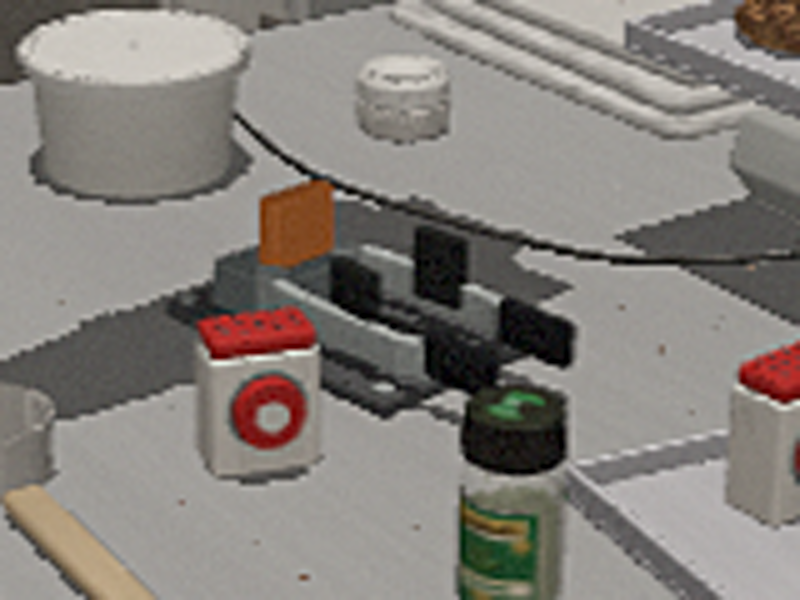

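Pliers seated flat on the pegs (fin at (319,110), patch (236,118) between the pads). Measure that pose, the pads and the tray's visible edge.

Run:
```python
from h import *
d=load("pics/wrist6.npz");P=cloud(d);hsv=cv2.cvtColor(d["frame"],cv2.COLOR_RGB2HSV).astype(int);H,S,V=hsv[...,0],hsv[...,1],hsv[...,2]
v,u=np.mgrid[0:480,0:640]; up=(v<262)&(P[...,1]>-.12)&(P[...,0]<.7)
def rect(m,z,nm,mn=40):
    k,l,st,_=cv2.connectedComponentsWithStats(m.astype(np.uint8))
    for i in range(1,k):
        if st[i,4]<mn: continue
        w=l==i; q=plane(d,u[w],v[w],z)[:,:2]*1000
        (c,s,a)=cv2.minAreaRect(q.astype(np.float32)); print(nm,st[i].tolist(),"c",np.round(c,1),"s",np.round(s,1),"a",round(a,1),"z",np.nanpercentile(P[w][:,2],[5,50,95]).round(3))
Z=P[...,2]
rect((H>5)&(H<20)&(S>140)&(Z>.07)&up,.077,"fintop")
rect((V<60)&(Z>.040)&(Z<.050)&up,.046,"handle")
rect((V<60)&(Z>.060)&(Z<.07)&up,.066,"pad")
rect((V<55)&(Z>.005)&(Z<.015)&up,.0105,"patch",300)
m=(Z>.03)&(Z<.04)&(u>325)&(u<360)&(v>60)&(v<160); q=P[m]; A=np.c_[q[:,:2],np.ones(len(q))]; print("head",len(q),np.linalg.lstsq(A,q[:,2],rcond=None)[0].round(4),q[:,2].mean().round(4))
```

```text
fintop [309, 79, 21, 63, 1280] c [571.8  85.9] s [44.2 15.3] a 8.6 z [0.074 0.077 0.078]
handle [205, 71, 39, 12, 96] c [557.    5.2] s [ 8.1 31.6] a 18.4 z [0.041 0.045 0.05 ]
handle [108, 73, 60, 15, 793] c [568.1 -65.8] s [10.7 48.7] a 8.6 z [0.043 0.046 0.047]
handle [118, 143, 57, 12, 611] c [622.1 -57.4] s [ 9.2 48.7] a 8.7 z [0.044 0.046 0.047]
pad [196, 61, 43, 18, 619] c [553.3   4.3] s [10.5 32.1] a 3.6 z [0.063 0.066 0.067]
pad [202, 146, 41, 15, 460] c [614.7  13.5] s [ 9.2 32.3] a 14.2 z [0.065 0.066 0.067]
patch [298, 57, 79, 120, 340] c [583.  126.3] s [ 58.9 127.4] a 65.6 z [0.008 0.01  0.011]
patch [202, 80, 68, 65, 3356] c [579.7   7.7] s [56.6 62.1] a 9.1 z [0.01  0.011 0.012]
head 2254 [ 0.0012 -0.0112  0.0366] 0.0361
```

>>> arm_command([
  {"xyz":[1.5,-1,-0.5],"turn":7,"jaw":0},
  {"xyz":[3,-2.5,-1],"turn":14,"jaw":0},
  {"xyz":[5,-4,-2],"turn":21,"jaw":0},
  {"xyz":[6.5,-5,-2.5],"turn":28,"jaw":0},
  {"xyz":[8.2,-6.1,-2.5],"turn":35,"jaw":0},
])

```text
clock: 8.05
position: [0.5834, 0.0275, 0.2235]
ee_rot: [-0.723, -3.049, 0.017]
force: [0.4, -0.1, 0.1]
width: 0.996
```

>>> arm_command([
  {"xyz":[0.5,-2,0],"turn":7,"jaw":0},
  {"xyz":[1.2,-4,0],"turn":14,"jaw":0},
  {"xyz":[1.8,-6,0],"turn":21,"jaw":0},
  {"xyz":[2.5,-8,0],"turn":28,"jaw":0},
  {"xyz":[3.2,-9.7,0],"turn":35,"jaw":0},
])

```text
clock: 8.47
position: [0.5089, -0.0459, 0.2247]
ee_rot: [-1.617, -2.687, 0.02]
force: [0.1, 0.5, -0.0]
width: 0.998
```

>>> arm_command([
  {"xyz":[-0.5,-2,0],"turn":7,"jaw":0},
  {"xyz":[-1.2,-4,0],"turn":14,"jaw":0},
  {"xyz":[-1.8,-6,0],"turn":21,"jaw":0},
  {"xyz":[-2.5,-8,0],"turn":28,"jaw":0},
  {"xyz":[-3,-9.8,0],"turn":35,"jaw":0},
])

```text
clock: 8.88
position: [0.4342, -0.119, 0.2259]
ee_rot: [-2.359, -2.071, 0.021]
force: [-0.1, -0.9, 0.4]
width: 0.997
```

```bash
python3 -c "
from h import *
go(.439,-.118,.22,-14)"
```

```text
clock 8.88 p [ 0.4342 -0.119   0.2259] heading -7.46 tilt [-0.012 -0.007 -1.   ] w 0.997 F [-0.1 -0.9  0.4] j7 0.11
DELTA cm [0.17 0.47 0.58] turn 6.54
```

>>> arm_command([
  {"xyz":[0.2,0.4,0],"turn":6.5,"jaw":0},
  {"xyz":[0.2,0.4,0],"turn":6.5,"jaw":0},
  {"xyz":[0.2,0.4,0],"turn":6.5,"jaw":0},
])

```text
clock: 9.13
position: [0.4378, -0.1171, 0.2258]
ee_rot: [-2.469, -1.939, 0.021]
force: [0.7, 0.5, 0.2]
width: 1.006
```

```bash
python3 snap.py 7 wrist
```

```text
clock 9.18 p [ 0.4381 -0.1169  0.2258] heading -13.66 tilt [-0.012 -0.007 -1.   ] w 0.998 F [-0.9  0.1 -0.2] j7 0.0
DELTA cm [0. 0. 0.] turn 0
```

View pics/wrist7.png

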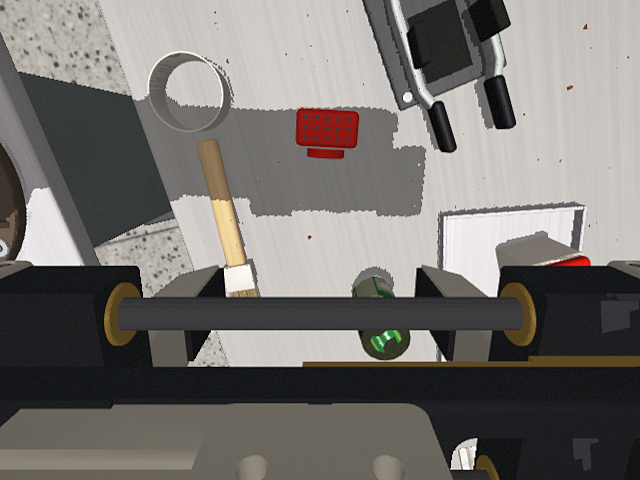

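Run:
```python
from h import *
d=load("pics/wrist7.npz");P=cloud(d);hsv=cv2.cvtColor(d["frame"],cv2.COLOR_RGB2HSV).astype(int);H,S,V=hsv[...,0],hsv[...,1],hsv[...,2]
v,u=np.mgrid[0:480,0:640];Z=P[...,2]
red=((H<8)|(H>172))&(S>120)&(v<200)&(u>250)&(u<400)
for nm,m,z in(("top",red&(Z>.068),.075),("plug",red&(Z<.065),.05),("box",(Z>.03)&(v<160)&(u>280)&(u<380),.0745)):
    q=plane(d,u[m],v[m],z)[:,:2]*1000
    (c,s,a)=cv2.minAreaRect(q.astype(np.float32)); print(nm,m.sum(),np.round(c,1),np.round(s,1),round(a,1),np.nanpercentile(Z[m],[5,50,95]).round(3))
```

```text
top 2116 [461.  -44.1] [30.  52.2] 73.2 [0.073 0.075 0.076]
plug 321 [465.3 -62.5] [53.2 20.9] 9.9 [0.042 0.051 0.054]
box 2896 [459.7 -47.8] [40.6 53.7] 73.1 [0.051 0.075 0.076]
```

```bash
python3 -c "
from h import *
go(.461,-.0441,.12,-16.8)"
```

```text
clock 9.18 p [ 0.4381 -0.1169  0.2258] heading -13.66 tilt [-0.012 -0.007 -1.   ] w 0.998 F [-0.9  0.1 -0.2] j7 0.0
DELTA cm [ 7.72  0.61 10.5 ] turn 3.14
```

>>> arm_command([
  {"xyz":[3,0.3,1],"turn":1.5,"jaw":0},
  {"xyz":[6,0.6,3],"turn":3.1,"jaw":0},
  {"xyz":[7.7,0.6,6],"turn":3.1,"jaw":0},
  {"xyz":[7.7,0.6,9],"turn":3.1,"jaw":0},
  {"xyz":[7.7,0.6,10.5],"turn":3.1,"jaw":0},
])

```text
clock: 9.6
position: [0.4596, -0.042, 0.117]
ee_rot: [-2.511, -1.882, 0.025]
force: [-1.0, -0.4, 0.1]
width: 0.998
```

>>> arm_command([
  {"xyz":[0,0,0],"turn":0,"jaw":0},
  {"xyz":[0,0,0],"turn":0,"jaw":0},
])

```text
clock: 9.77
position: [0.4587, -0.0414, 0.1162]
ee_rot: [-2.506, -1.886, 0.029]
force: [1.0, -0.0, -0.7]
width: 0.996
```

```bash
python3 -c "
from h import *
go(.461,-.0441,.036,-16.8)"
```

```text
clock 9.77 p [ 0.4587 -0.0414  0.1162] heading -16.09 tilt [-0.018 -0.007 -1.   ] w 0.996 F [ 1.  -0.  -0.7] j7 -0.11
DELTA cm [-0.11  0.43  8.02] turn 0.71
```

>>> arm_command([
  {"xyz":[-0.1,0.4,2],"turn":0.7,"jaw":0},
  {"xyz":[-0.1,0.4,5],"turn":0.7,"jaw":0},
  {"xyz":[-0.1,0.4,7],"turn":0.7,"jaw":0},
  {"xyz":[-0.1,0.4,8],"turn":0.7,"jaw":0},
  {"xyz":[-0.1,0.4,8],"turn":0.7,"jaw":0},
], force=20)

```text
clock: 10.18
position: [0.4604, -0.0439, 0.0357]
ee_rot: [-2.516, -1.871, 0.031]
force: [0.9, -0.1, 0.1]
width: 0.998
```

```bash
python3 -c "
from h import *
go(.461,-.0441,.036,-16.8)"
```

```text
clock 10.18 p [ 0.4604 -0.0439  0.0357] heading -16.73 tilt [-0.02  -0.007 -1.   ] w 0.998 F [ 0.9 -0.1  0.1] j7 -0.03
DELTA cm [ 0.    0.06 -0.04] turn 0.07
```

>>> arm_command([
  {"xyz":[0,0,0],"turn":0,"jaw":60},
  {"xyz":[0,0,0],"turn":0,"jaw":140},
  {"xyz":[0,0,0],"turn":0,"jaw":140},
  {"xyz":[0,0,0],"turn":0,"jaw":140},
  {"xyz":[0,0,0],"turn":0,"jaw":140},
], force=20)

```text
clock: 10.6
position: [0.461, -0.0438, 0.0364]
ee_rot: [-2.516, -1.872, 0.029]
force: [-0.2, -0.4, -0.4]
width: 0.686
```

>>> arm_command([
  {"xyz":[0,0,0],"turn":0,"jaw":140},
  {"xyz":[0,0,0],"turn":0,"jaw":140},
], force=20)

```text
clock: 10.77
position: [0.461, -0.0437, 0.0367]
ee_rot: [-2.516, -1.872, 0.029]
force: [-1.6, 0.8, 7.1]
width: 0.61
```

```bash
python3 -c "
from h import *
go(.461,-.0441,.036,-16.8)"; python3 snap.py 8 wrist
```

```text
clock 10.77 p [ 0.461  -0.0437  0.0367] heading -16.71 tilt [-0.018 -0.006 -1.   ] w 0.61 F [-1.6  0.8  7.1] j7 -0.03
DELTA cm [-0.04  0.01  0.07] turn 0.09
clock 10.82 p [ 0.461  -0.0437  0.0367] heading -16.71 tilt [-0.018 -0.006 -1.   ] w 0.609 F [-1.9  1.   7.3] j7 -0.03
DELTA cm [0. 0. 0.] turn 0
```

View pics/wrist8.png

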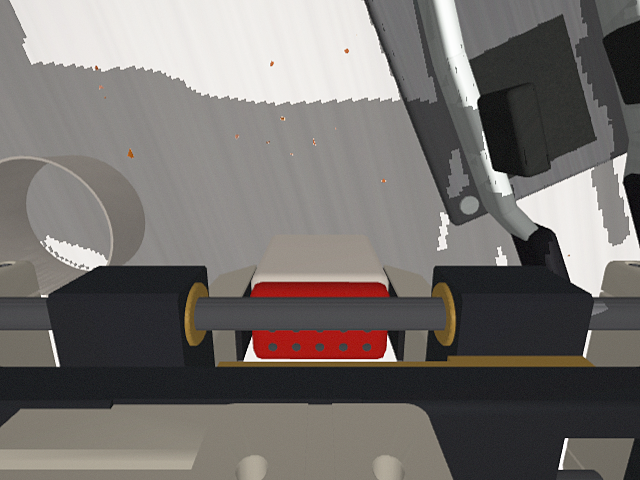

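>>> arm_command([
  {"xyz":[0,0,-1],"turn":0,"jaw":140},
  {"xyz":[0,0,-4],"turn":0,"jaw":140},
  {"xyz":[0,0,-8],"turn":0,"jaw":140},
  {"xyz":[0,0,-12],"turn":0,"jaw":140},
  {"xyz":[0,0,-12],"turn":0,"jaw":140},
], force=25)

```text
clock: 11.23
position: [0.4668, -0.0435, 0.1627]
ee_rot: [-2.521, -1.874, 0.016]
force: [1.6, -0.8, -1.9]
width: 0.611
```

```bash
python3 snap.py 9 wrist side
python3 - <<'E'
from h import *
go(.5884,.0091,.16,-81.3)
f=load('pics/side9.npz')['frame'][:,:,::-1]
cv2.imwrite('pics/c9.png',cv2.resize(f[160:310,230:430],None,fx=4,fy=4,interpolation=cv2.INTER_CUBIC))
for n,o in(("8",(.461,-.0437,.0367,-16.7)),):
    d=load(f"pics/wrist{n}.npz");P=cloud(d);hsv=cv2.cvtColor(d["frame"],cv2.COLOR_RGB2HSV).astype(int);H,S,V=hsv[...,0],hsv[...,1],hsv[...,2]
    v,u=np.mgrid[0:480,0:640];h=np.radians(o[3]);yd=np.array([np.cos(h),np.sin(h)]);xd=np.array([-yd[1],yd[0]])
    red=((H<8)|(H>172))&(S>120)&(u>230)&(u<410)&(v>260)&(v<370)
    q=plane(d,u[red],v[red],.075)[:,:2]-np.array(o[:2])
    print("red top tool x",np.percentile(q@xd*1000,[1,99]),"y",np.percentile(q@yd*1000,[1,99]), P[red][:,2].mean())
    w=(P[...,2]>.02)&(P[...,2]<.072)&(v>230)&(v<281)&(u>260)&(u<380); q=P[w][:,:2]-np.array(o[:2]); print("back face tool x",np.percentile(q@xd*1000,[5,50,95]))
E
```

```text
clock 11.33 p [ 0.464  -0.0427  0.1578] heading -16.69 tilt [-0.015 -0.005 -1.   ] w 0.611 F [ 0.8  1.2 -2.5] j7 -0.15
DELTA cm [0. 0. 0.] turn 0
clock 11.33 p [ 0.464  -0.0427  0.1578] heading -16.69 tilt [-0.015 -0.005 -1.   ] w 0.611 F [ 0.8  1.2 -2.5] j7 -0.15
DELTA cm [ 8.53 10.42 -0.43] turn 64.61
red top tool x [-13.71636293  18.22243135] y [-23.46632544  26.3686611 ] nan
back face tool x [15.20340453 16.96048014 17.35009965]
```

View pics/c9.png

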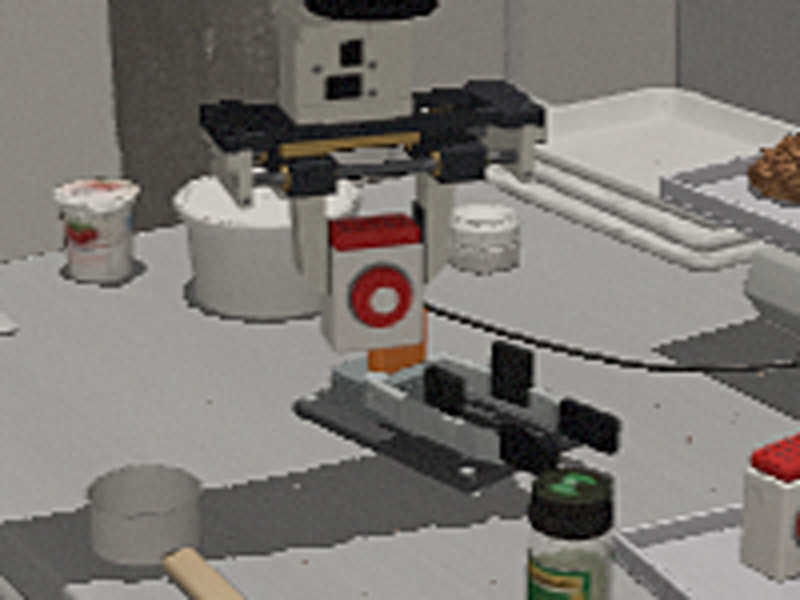

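>>> arm_command([
  {"xyz":[1.5,2,0],"turn":7,"jaw":140},
  {"xyz":[3.5,4.5,0],"turn":14,"jaw":140},
  {"xyz":[5.5,7,0],"turn":21,"jaw":140},
  {"xyz":[7.5,9.2,0],"turn":28,"jaw":140},
  {"xyz":[8.5,10.4,0],"turn":35,"jaw":140},
])

```text
clock: 11.75
position: [0.5897, 0.0112, 0.1532]
ee_rot: [-2.969, -1.026, 0.028]
force: [0.4, -0.5, -1.9]
width: 0.609
```

>>> arm_command([
  {"xyz":[0,0,0],"turn":7,"jaw":140},
  {"xyz":[0,0,0],"turn":14,"jaw":140},
  {"xyz":[0,0,0],"turn":21,"jaw":140},
  {"xyz":[0,0,0],"turn":28,"jaw":140},
  {"xyz":[0,0,0],"turn":29,"jaw":140},
])

```text
clock: 12.17
position: [0.5883, 0.0113, 0.1508]
ee_rot: [3.127, 0.24, -0.033]
force: [-0.8, 0.3, -3.0]
width: 0.607
```

```bash
python3 -c "
from h import *
go(.5884,.0091,.14,-81.2)"
```

```text
clock 12.17 p [0.5883 0.0113 0.1508] heading -81.22 tilt [-0.021 -0.007 -1.   ] w 0.607 F [-0.8  0.3 -3. ] j7 -1.15
DELTA cm [-0.    0.22  1.08] turn -0.02
```

>>> arm_command([
  {"xyz":[0,0.2,0],"turn":0,"jaw":140},
  {"xyz":[0,0.2,0.5],"turn":0,"jaw":140},
  {"xyz":[0,0.2,1],"turn":0,"jaw":140},
  {"xyz":[0,0.2,1],"turn":0,"jaw":140},
])

```text
clock: 12.5
position: [0.5875, 0.0093, 0.1393]
ee_rot: [3.127, 0.243, -0.036]
force: [-0.4, -0.4, -1.5]
width: 0.607
```

```bash
python3 snap.py 10 wrist side
python3 - <<'E'
from h import *
go(.5884,.0091,.09,-81.2)
f=load('pics/side10.npz')['frame'][:,:,::-1]
cv2.imwrite('pics/c10.png',cv2.resize(f[180:300,290:450],None,fx=5,fy=5,interpolation=cv2.INTER_CUBIC))
E
```

```text
clock 12.6 p [0.5881 0.0092 0.1404] heading -81.17 tilt [-0.021 -0.007 -1.   ] w 0.61 F [ 0.9  0.8 -1.2] j7 -1.14
DELTA cm [0. 0. 0.] turn 0
clock 12.6 p [0.5881 0.0092 0.1404] heading -81.17 tilt [-0.021 -0.007 -1.   ] w 0.61 F [ 0.9  0.8 -1.2] j7 -1.14
DELTA cm [ 0.14 -0.01  5.03] turn 0.03
```

View pics/c10.png

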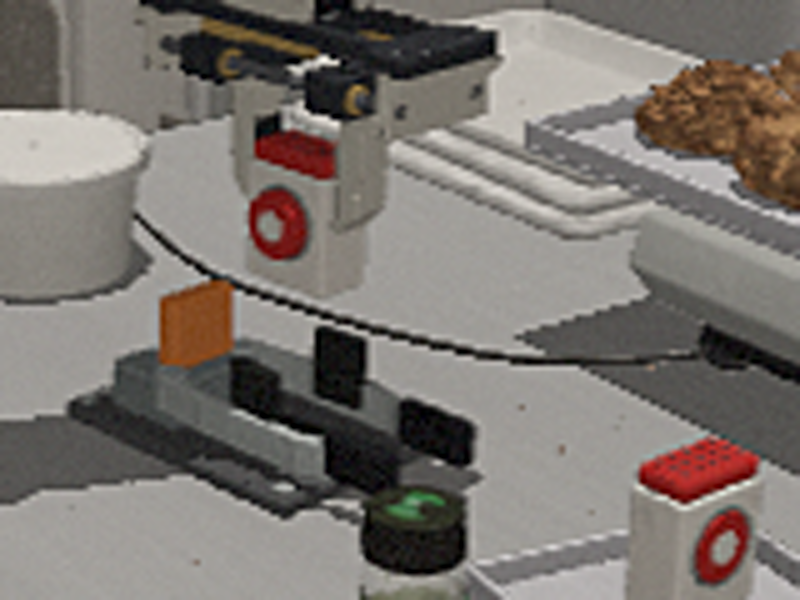

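View pics/wrist10.png

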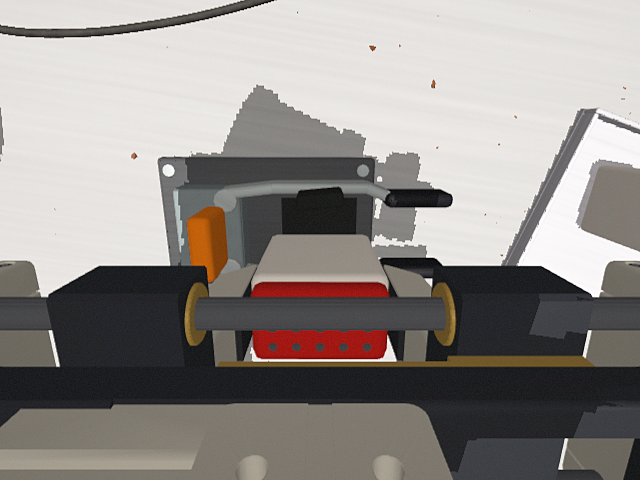

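>>> arm_command([
  {"xyz":[0.05,0,2],"turn":0,"jaw":140},
  {"xyz":[0.1,0,3.5],"turn":0,"jaw":140},
  {"xyz":[0.14,0,5],"turn":0,"jaw":140},
  {"xyz":[0.16,0,6],"turn":0,"jaw":140},
  {"xyz":[0.16,0,6],"turn":0,"jaw":140},
])

```text
clock: 13.02
position: [0.5872, 0.0091, 0.0786]
ee_rot: [3.127, 0.242, -0.039]
force: [-1.2, 0.1, -1.8]
width: 0.609
```

```bash
python3 snap.py 11 wrist;python3 -c "
from h import *
go(.5884,.0091,.048,-81.2)"
```

```text
clock 13.07 p [0.5879 0.0089 0.0798] heading -81.16 tilt [-0.023 -0.007 -1.   ] w 0.605 F [ 0.9 -0.2 -2.3] j7 -1.09
DELTA cm [0. 0. 0.] turn 0
clock 13.07 p [0.5879 0.0089 0.0798] heading -81.16 tilt [-0.023 -0.007 -1.   ] w 0.605 F [ 0.9 -0.2 -2.3] j7 -1.09
DELTA cm [ 0.13 -0.02  3.17] turn 0.04
```

View pics/wrist11.png

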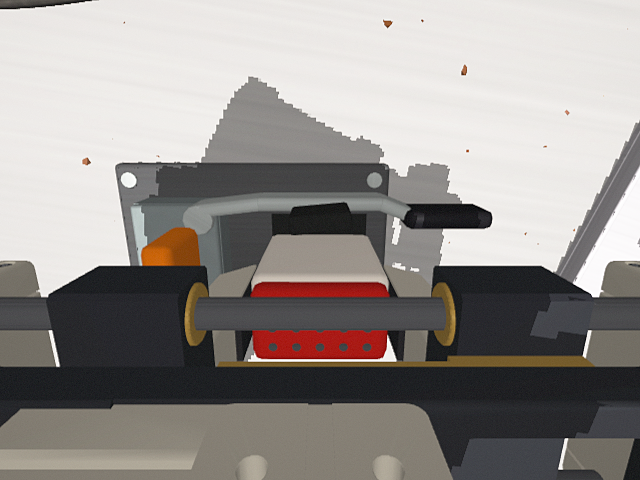

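>>> arm_command([
  {"xyz":[0.05,0,1],"turn":0,"jaw":140},
  {"xyz":[0.1,0,2],"turn":0,"jaw":140},
  {"xyz":[0.13,0,2.8],"turn":0,"jaw":140},
  {"xyz":[0.13,0,3.1],"turn":0,"jaw":140},
  {"xyz":[0.13,0,3.1],"turn":0,"jaw":140},
])

```text
clock: 13.48
position: [0.5878, 0.0089, 0.0478]
ee_rot: [3.127, 0.242, -0.039]
force: [-0.1, 0.0, -3.1]
width: 0.609
```

```bash
python3 snap.py 12 side;python3 -c "
from h import *
go(.5884,.0091,.048,-81.2)
f=load('pics/side12.npz')['frame'][:,:,::-1]
cv2.imwrite('pics/c12.png',cv2.resize(f[180:300,290:450],None,fx=5,fy=5,interpolation=cv2.INTER_CUBIC))"
```

```text
clock 13.53 p [0.5882 0.0088 0.0483] heading -81.16 tilt [-0.024 -0.007 -1.   ] w 0.611 F [ 0.4  0.6 -2.5] j7 -1.06
DELTA cm [0. 0. 0.] turn 0
clock 13.53 p [0.5882 0.0088 0.0483] heading -81.16 tilt [-0.024 -0.007 -1.   ] w 0.611 F [ 0.4  0.6 -2.5] j7 -1.06
DELTA cm [ 0.03 -0.02  0.03] turn 0.04
```

View pics/c12.png

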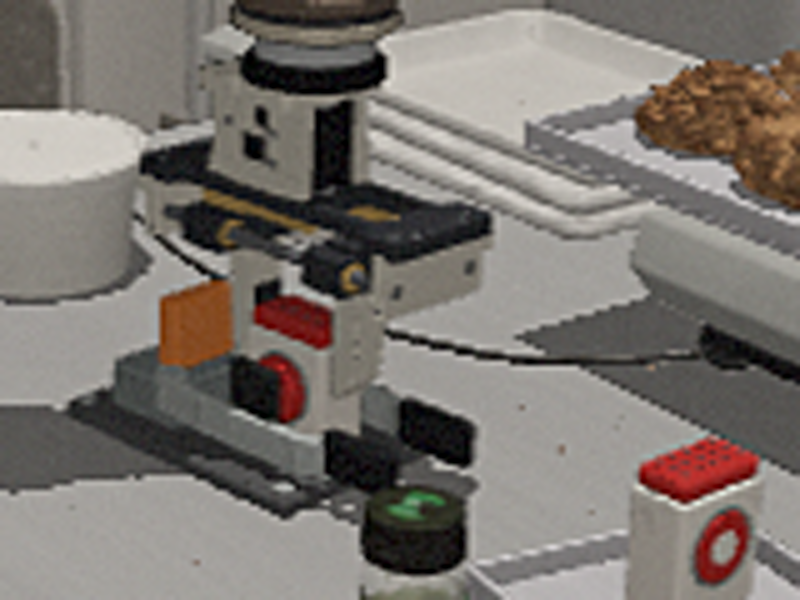

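>>> arm_command([
  {"xyz":[0,0,0.1],"turn":0,"jaw":140},
  {"xyz":[0,0,0.15],"turn":0,"jaw":140},
  {"xyz":[0,0,0.15],"turn":0,"jaw":90},
  {"xyz":[0,0,0.15],"turn":0,"jaw":60},
  {"xyz":[0,0,0.15],"turn":0,"jaw":50},
])

```text
clock: 13.95
position: [0.5885, 0.0088, 0.0473]
ee_rot: [3.127, 0.241, -0.037]
force: [-0.4, 0.3, 0.1]
width: 0.741
```

>>> arm_command([
  {"xyz":[0,0,0],"turn":0,"jaw":50},
  {"xyz":[0,0,-1],"turn":0,"jaw":50},
  {"xyz":[0,0,-3],"turn":0,"jaw":50},
  {"xyz":[0,0,-7],"turn":0,"jaw":50},
  {"xyz":[0,0,-10],"turn":0,"jaw":50},
])

```text
clock: 14.37
position: [0.5908, 0.009, 0.1497]
ee_rot: [3.126, 0.24, -0.037]
force: [0.6, 0.2, 0.4]
width: 0.805
```

```bash
python3 snap.py 13 side;python3 -c "
from h import *
go(.527,.0,.19,8.8)
f=load('pics/side13.npz')['frame'][:,:,::-1]
cv2.imwrite('pics/c13.png',cv2.resize(f[180:300,290:450],None,fx=5,fy=5,interpolation=cv2.INTER_CUBIC))"
```

```text
clock 14.42 p [0.5942 0.0086 0.1554] heading -81.23 tilt [-0.015 -0.006 -1.   ] w 0.808 F [ 2.5 -1.3  3.5] j7 -1.14
DELTA cm [0. 0. 0.] turn 0
clock 14.42 p [0.5942 0.0086 0.1554] heading -81.23 tilt [-0.015 -0.006 -1.   ] w 0.808 F [ 2.5 -1.3  3.5] j7 -1.14
DELTA cm [-6.83 -0.17 -3.35] turn 89.97
```

View pics/c13.png

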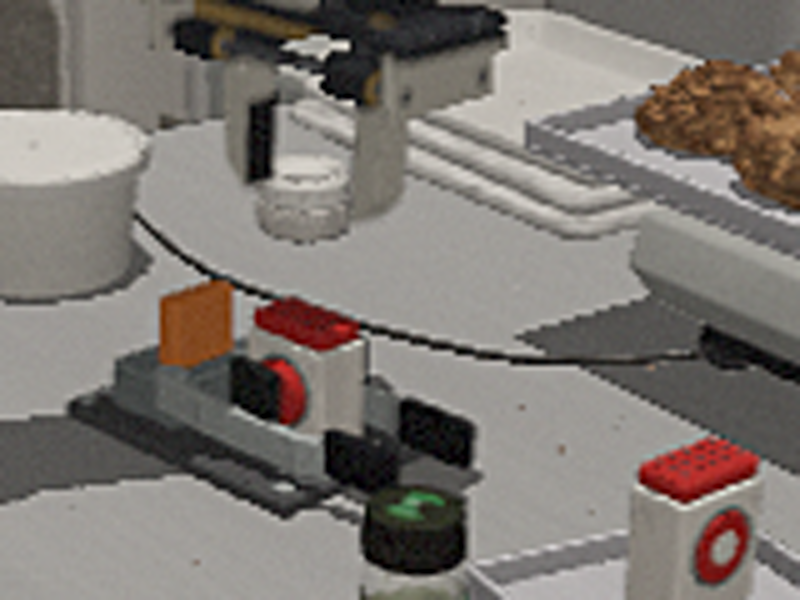

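>>> arm_command([
  {"xyz":[0,1,0],"turn":-7,"jaw":30},
  {"xyz":[0,3,0],"turn":-14,"jaw":10},
  {"xyz":[0,5,0],"turn":-21,"jaw":0},
  {"xyz":[-0.5,7,0],"turn":-28,"jaw":0},
  {"xyz":[-0.5,7.7,0],"turn":-35,"jaw":0},
])

```text
clock: 14.83
position: [0.6006, -0.0725, 0.1571]
ee_rot: [2.911, 1.173, -0.025]
force: [-1.0, -1.0, 0.2]
width: 0.998
```

>>> arm_command([
  {"xyz":[0,0,0],"turn":-7,"jaw":0},
  {"xyz":[0,0,0],"turn":-14,"jaw":0},
  {"xyz":[0,0,0],"turn":-21,"jaw":0},
  {"xyz":[0,0,0],"turn":-28,"jaw":0},
  {"xyz":[0,0,0],"turn":-35,"jaw":0},
])

```text
clock: 15.25
position: [0.6006, -0.0729, 0.1579]
ee_rot: [-2.419, -2.002, 0.025]
force: [-0.2, -0.1, -0.8]
width: 0.998
```

```bash
python3 -c "
from h import *
go(.596,-.0675,.13,8.8)"
```

```text
clock 15.25 p [ 0.6006 -0.0729  0.1579] heading -10.79 tilt [-0.013 -0.009 -1.   ] w 0.998 F [-0.2 -0.1 -0.8] j7 0.03
DELTA cm [ 0.48 -0.53  2.79] turn -19.59
```

>>> arm_command([
  {"xyz":[0.2,-0.3,1],"turn":-7,"jaw":0},
  {"xyz":[0.5,-0.5,2],"turn":-14,"jaw":0},
  {"xyz":[0.5,-0.5,2.8],"turn":-19.6,"jaw":0},
  {"xyz":[0.5,-0.5,2.8],"turn":-19.6,"jaw":0},
  {"xyz":[0.5,-0.5,2.8],"turn":-19.6,"jaw":0},
])

```text
clock: 15.67
position: [0.5962, -0.0677, 0.1304]
ee_rot: [-2.046, -2.379, 0.024]
force: [0.3, -0.2, -0.3]
width: 0.999
```

```bash
python3 snap.py 14 wrist; python3 -c "
from h import *
go(.596,-.0675,.06,8.8)"
```

```text
clock 15.72 p [ 0.5966 -0.0678  0.1307] heading 8.57 tilt [-0.012 -0.009 -1.   ] w 0.998 F [1.3 0.  0.5] j7 0.32
DELTA cm [0. 0. 0.] turn 0
clock 15.72 p [ 0.5966 -0.0678  0.1307] heading 8.57 tilt [-0.012 -0.009 -1.   ] w 0.998 F [1.3 0.  0.5] j7 0.32
DELTA cm [0.09 0.04 7.07] turn -0.23
```

View pics/wrist14.png

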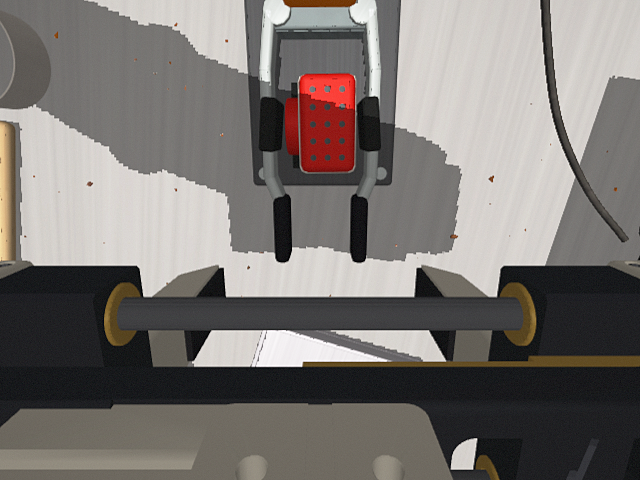

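Run:
```python
from h import *
d=load("pics/wrist14.npz");P=cloud(d);V=d["frame"].max(2);v,u=np.mgrid[0:480,0:640];Z=P[...,2]
for m in ((V<60)&(Z>.04)&(Z<.05)&(v>190)&(v<265)&(u>265)&(u<300),(V<60)&(Z>.04)&(Z<.05)&(v>190)&(v<265)&(u>340)&(u<375)):
    q=plane(d,u[m],v[m],.046)[:,:2]*1000; print(m.sum(),cv2.minAreaRect(q.astype(np.float32)))
```

```text
941 ((567.9422607421875, -66.67437744140625), (10.738231658935547, 47.10078811645508), 8.87086296081543)
973 ((622.3124389648438, -57.886104583740234), (11.002883911132812, 47.64320755004883), 8.851635932922363)
```

>>> arm_command([
  {"xyz":[0.05,0,3],"turn":-0.2,"jaw":0},
  {"xyz":[0.1,0,6],"turn":-0.2,"jaw":0},
  {"xyz":[0.1,0,7.5],"turn":-0.2,"jaw":0},
  {"xyz":[0.1,0,7.5],"turn":-0.2,"jaw":0},
])

```text
clock: 16.05
position: [0.5936, -0.0674, 0.0533]
ee_rot: [-2.044, -2.377, 0.029]
force: [-0.6, 0.2, 0.5]
width: 1.0
```

```bash
python3 -c "
from h import *
go(.596,-.0682,.015,8.8)"
```

```text
clock 16.05 p [ 0.5936 -0.0674  0.0533] heading 8.61 tilt [-0.017 -0.01  -1.   ] w 1.0 F [-0.6  0.2  0.5] j7 0.34
DELTA cm [-0.09  0.29  3.82] turn -0.19
```

>>> arm_command([
  {"xyz":[-0.1,0.3,1],"turn":-0.2,"jaw":0},
  {"xyz":[-0.1,0.3,2.5],"turn":-0.2,"jaw":0},
  {"xyz":[-0.1,0.3,3.5],"turn":-0.2,"jaw":0},
  {"xyz":[-0.1,0.3,3.7],"turn":-0.2,"jaw":0},
  {"xyz":[-0.1,0.3,3.7],"turn":-0.2,"jaw":0},
])

```text
clock: 16.47
position: [0.5962, -0.0684, 0.0162]
ee_rot: [-2.04, -2.38, 0.029]
force: [-0.7, -1.1, 0.1]
width: 1.001
```

```bash
python3 -c "
from h import *
go(.596,-.0682,.015,8.8)"
```

```text
clock 16.47 p [ 0.5962 -0.0684  0.0162] heading 8.77 tilt [-0.017 -0.01  -1.   ] w 1.001 F [-0.7 -1.1  0.1] j7 0.36
DELTA cm [ 0.02 -0.01  0.12] turn -0.03
```

>>> arm_command([
  {"xyz":[0,0,0],"turn":0,"jaw":100},
  {"xyz":[0,0,0],"turn":0,"jaw":200},
  {"xyz":[0,0,0],"turn":0,"jaw":255},
  {"xyz":[0,0,0],"turn":0,"jaw":255},
  {"xyz":[0,0,0],"turn":0,"jaw":255},
], force=23)

```text
clock: 16.88
position: [0.5964, -0.0685, 0.0166]
ee_rot: [-2.041, -2.38, 0.029]
force: [-1.6, -1.2, -0.4]
width: 0.688
```

>>> arm_command([
  {"xyz":[0,0,0],"turn":0,"jaw":255},
  {"xyz":[0,0,0],"turn":0,"jaw":255},
  {"xyz":[0,0,0],"turn":0,"jaw":255},
  {"xyz":[0,0,0],"turn":0,"jaw":255},
  {"xyz":[0,0,0],"turn":0,"jaw":255},
], force=23)

```text
clock: 17.3
position: [0.5968, -0.0682, 0.0167]
ee_rot: [-2.041, -2.381, 0.028]
force: [0.7, 1.3, 0.1]
width: 0.358
```

>>> arm_command([
  {"xyz":[0,0,0],"turn":0,"jaw":255},
  {"xyz":[0,0,0],"turn":0,"jaw":255},
  {"xyz":[0,0,0],"turn":0,"jaw":255},
  {"xyz":[0,0,0],"turn":0,"jaw":255},
  {"xyz":[0,0,0],"turn":0,"jaw":255},
], force=23)

```text
clock: 17.72
position: [0.5968, -0.0682, 0.0167]
ee_rot: [-2.041, -2.381, 0.028]
force: [0.3, 0.8, 0.5]
width: 0.354
```

```bash
python3 snap.py 15 wrist side;python3 -c "
from h import *
f=load('pics/side15.npz')['frame'][:,:,::-1]
cv2.imwrite('pics/c15.png',cv2.resize(f[180:300,290:450],None,fx=5,fy=5,interpolation=cv2.INTER_CUBIC))"
```

```text
clock 17.82 p [ 0.5968 -0.0682  0.0167] heading 8.78 tilt [-0.016 -0.01  -1.   ] w 0.356 F [0.3 0.7 0.1] j7 0.36
DELTA cm [0. 0. 0.] turn 0
```

View pics/wrist15.png

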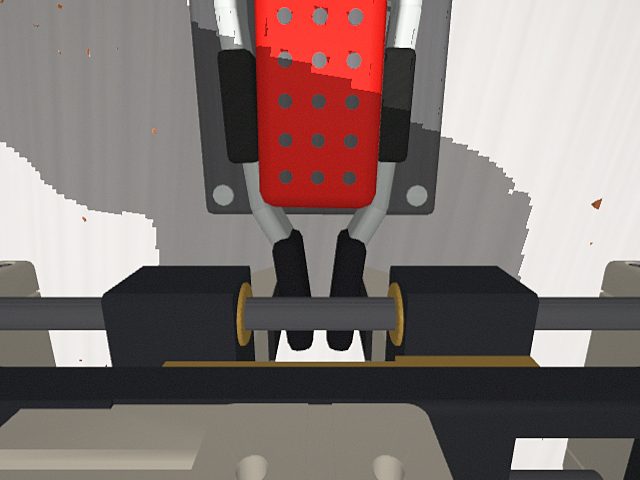

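View pics/c15.png

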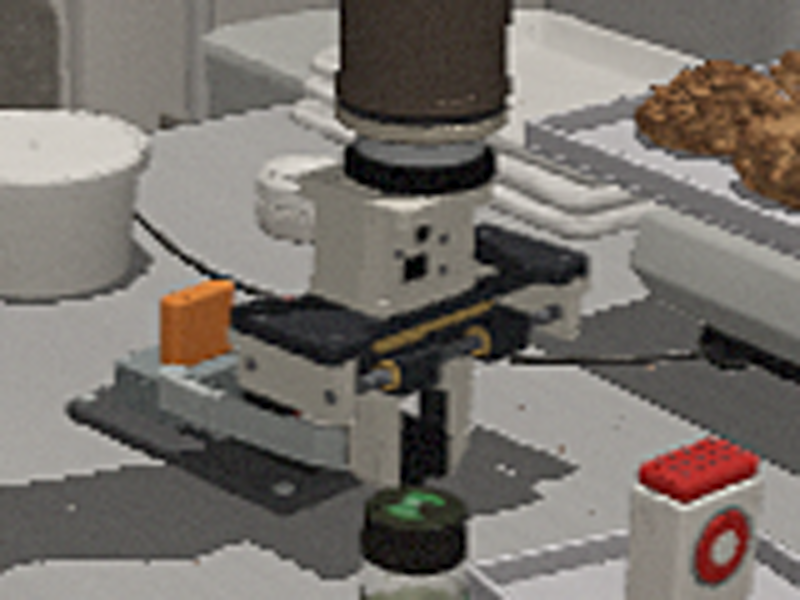

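>>> arm_command([
  {"xyz":[0,0,0],"turn":0,"jaw":200},
  {"xyz":[0,0,0],"turn":0,"jaw":140},
  {"xyz":[0,0,0],"turn":0,"jaw":80},
  {"xyz":[0,0,0],"turn":0,"jaw":20},
  {"xyz":[0,0,0],"turn":0,"jaw":0},
])

```text
clock: 18.23
position: [0.5967, -0.0686, 0.0167]
ee_rot: [-2.041, -2.381, 0.028]
force: [0.3, -0.4, 0.7]
width: 0.593
```

>>> arm_command([
  {"xyz":[0,0,0],"turn":0,"jaw":0},
  {"xyz":[0,0,0],"turn":0,"jaw":0},
  {"xyz":[0,0,0],"turn":0,"jaw":0},
  {"xyz":[0,0,0],"turn":0,"jaw":0},
  {"xyz":[0,0,0],"turn":0,"jaw":0},
])

```text
clock: 18.65
position: [0.5966, -0.0685, 0.0166]
ee_rot: [-2.041, -2.38, 0.028]
force: [0.1, -0.3, -0.5]
width: 0.959
```

>>> arm_command([
  {"xyz":[0,0,-2],"turn":0,"jaw":0},
  {"xyz":[0,0,-5],"turn":0,"jaw":0},
  {"xyz":[0,0,-9],"turn":0,"jaw":0},
  {"xyz":[0,0,-13],"turn":0,"jaw":0},
  {"xyz":[0,0,-13],"turn":0,"jaw":0},
])

```text
clock: 19.07
position: [0.6029, -0.0679, 0.1544]
ee_rot: [2.044, 2.382, -0.017]
force: [1.5, -0.5, -0.5]
width: 0.999
```

```bash
python3 snap.py 16 wrist
python3 - <<'E'
from h import *
d=load("pics/wrist16.npz");P=cloud(d);hsv=cv2.cvtColor(d["frame"],cv2.COLOR_RGB2HSV).astype(int);H,S,V=hsv[...,0],hsv[...,1],hsv[...,2]
v,u=np.mgrid[0:480,0:640];Z=P[...,2]
red=((H<8)|(H>172))&(S>120)&(v<262)&(u>200)&(u<450)
for nm,m,z in(("top",red&(Z>.078)&(Z<.1),.085),("plug",red&(Z<.076)&(Z>.03),.06)):
    if m.sum()<5: print(nm,m.sum());continue
    q=plane(d,u[m],v[m],z)[:,:2]*1000
    print(nm,m.sum(),cv2.minAreaRect(q.astype(np.float32)),np.nanpercentile(Z[m],[5,50,95]).round(3),np.nanmean(P[m],0).round(4))
E
```

```text
clock 19.12 p [ 0.6015 -0.0675  0.1511] heading 8.77 tilt [-0.008 -0.01  -1.   ] w 1.001 F [-0.3  0.1 -0.5] j7 0.32
DELTA cm [0. 0. 0.] turn 0
top 3935 ((586.7963256835938, 7.847551345825195), (30.276704788208008, 51.303321838378906), 8.345355033874512) [0.083 0.085 0.086] [0.5866 0.0086 0.0849]
plug 67 ((572.4391479492188, -26.12890625), (111.3357925415039, 40.275901794433594), 72.8608627319336) [0.046 0.062 0.064] [0.569  0.0017 0.0604]
```

View pics/wrist16.png

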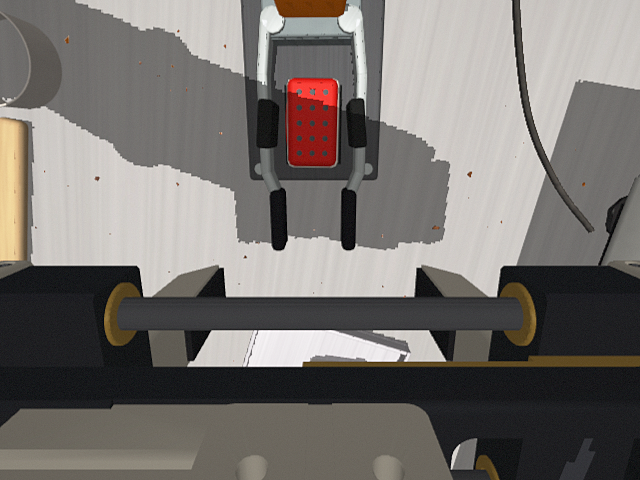

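Run:
```python
from h import *
d=load("pics/scene0.npz")
q=plane(d,np.array([385.,421.6,487.]),np.array([310.5,382.,361.5]),.018)*1000; print(q.round(1))
a,b,c=q[:,:2]; print(np.linalg.norm(b-a),np.linalg.norm(c-b),np.degrees(np.arctan2(*(a-b)[::-1])),np.degrees(np.arctan2(*(c-b)[::-1])),"centre",(a+c)/2)
y=(a-b)/np.linalg.norm(a-b); print("target -y half",(a+c)/2-.05*1000*y)
P=cloud(d);v,u=np.mgrid[0:480,0:640]
m=(u>380)&(u<490)&(v>300)&(v<388)&(P[...,2]>.011)&(P[...,2]<.022)
print(cv2.minAreaRect((P[m][:,:2]*1000).astype(np.float32)))
go(.5868,.0079,.13,-81.5)
```

```text
[[ 561.1 -164.1   18. ]
 [ 521.4 -367.2   18. ]
 [ 672.8 -387.    18. ]]
207.00964781291097 152.6922957202496 78.9329264603984 -7.444046230442217 centre [ 616.97384084 -275.53225821]
target -y half [ 607.37594032 -324.60241518]
((616.5546264648438, -274.95745849609375), (213.38888549804688, 153.10946655273438), 80.89431762695312)
clock 19.12 p [ 0.6015 -0.0675  0.1511] heading 8.77 tilt [-0.008 -0.01  -1.   ] w 1.001 F [-0.3  0.1 -0.5] j7 0.32
DELTA cm [ 7.69 -0.29  2.05] turn -89.73
```

>>> arm_command([
  {"xyz":[1.5,0,0],"turn":7,"jaw":0},
  {"xyz":[3,0,0],"turn":14,"jaw":0},
  {"xyz":[5,-0.2,0],"turn":21,"jaw":0},
  {"xyz":[6.5,-0.3,0],"turn":28,"jaw":0},
  {"xyz":[7.7,-0.3,0],"turn":35,"jaw":0},
])

```text
clock: 19.53
position: [0.5856, 0.0098, 0.1494]
ee_rot: [2.669, 1.651, -0.021]
force: [0.7, 0.5, -0.0]
width: 1.003
```

>>> arm_command([
  {"xyz":[0,0,0],"turn":7,"jaw":0},
  {"xyz":[0,0,0],"turn":14,"jaw":0},
  {"xyz":[0,0,0],"turn":21,"jaw":0},
  {"xyz":[0,0,0],"turn":28,"jaw":0},
  {"xyz":[0,0,0],"turn":35,"jaw":0},
])

```text
clock: 19.95
position: [0.5849, 0.0099, 0.1485]
ee_rot: [3.041, 0.762, -0.022]
force: [-0.4, 0.1, 0.0]
width: 1.003
```

>>> arm_command([
  {"xyz":[0,0,0],"turn":7,"jaw":0},
  {"xyz":[0,0,0],"turn":14,"jaw":0},
  {"xyz":[0,0,0],"turn":20,"jaw":0},
  {"xyz":[0,0,0],"turn":20,"jaw":0},
  {"xyz":[0,0,0],"turn":20,"jaw":0},
])

```text
clock: 20.37
position: [0.5843, 0.01, 0.1476]
ee_rot: [3.124, 0.228, -0.022]
force: [-1.2, 0.6, -1.3]
width: 0.998
```

```bash
python3 -c "
from h import *
go(.5868,.0079,.12,-81.5)"
```

```text
clock 20.37 p [0.5843 0.01   0.1476] heading -81.64 tilt [-0.013 -0.01  -1.   ] w 0.998 F [-1.2  0.6 -1.3] j7 -1.16
DELTA cm [0.26 0.22 2.76] turn -0.14
```

>>> arm_command([
  {"xyz":[0.25,0.2,0],"turn":0,"jaw":40},
  {"xyz":[0.25,0.2,1],"turn":0,"jaw":40},
  {"xyz":[0.25,0.2,2.7],"turn":0,"jaw":40},
  {"xyz":[0.25,0.2,2.7],"turn":0,"jaw":40},
  {"xyz":[0.25,0.2,2.7],"turn":0,"jaw":40},
], force=25)

```text
clock: 20.78
position: [0.5859, 0.0079, 0.1196]
ee_rot: [3.124, 0.229, -0.026]
force: [0.7, 1.2, 0.1]
width: 0.846
```

```bash
python3 -c "
from h import *
go(.5868,.0079,.048,-81.5)"
```

```text
clock 20.78 p [0.5859 0.0079 0.1196] heading -81.6 tilt [-0.016 -0.011 -1.   ] w 0.846 F [0.7 1.2 0.1] j7 -1.13
DELTA cm [ 0.22 -0.04  7.16] turn -0.1
```

>>> arm_command([
  {"xyz":[0.1,0,2],"turn":0,"jaw":40},
  {"xyz":[0.15,0,4.5],"turn":0,"jaw":40},
  {"xyz":[0.2,0,6.5],"turn":0,"jaw":40},
  {"xyz":[0.2,0,7.1],"turn":0,"jaw":40},
  {"xyz":[0.2,0,7.1],"turn":0,"jaw":40},
])

```text
clock: 21.2
position: [0.586, 0.0073, 0.0478]
ee_rot: [3.123, 0.23, -0.029]
force: [-1.0, -0.1, 0.4]
width: 0.844
```

>>> arm_command([
  {"xyz":[0,0,0],"turn":0,"jaw":80},
  {"xyz":[0,0,0],"turn":0,"jaw":120},
  {"xyz":[0,0,0],"turn":0,"jaw":140},
  {"xyz":[0,0,0],"turn":0,"jaw":140},
  {"xyz":[0,0,0],"turn":0,"jaw":140},
], force=25)

```text
clock: 21.62
position: [0.5867, 0.0076, 0.0488]
ee_rot: [3.124, 0.23, -0.026]
force: [0.3, 0.5, 8.0]
width: 0.607
```

```bash
python3 snap.py 17 side;python3 -c "
from h import *
f=load('pics/side17.npz')['frame'][:,:,::-1]
cv2.imwrite('pics/c17.png',cv2.resize(f[180:300,290:450],None,fx=5,fy=5,interpolation=cv2.INTER_CUBIC))"
```

```text
clock 21.67 p [0.5867 0.0075 0.0488] heading -81.58 tilt [-0.016 -0.01  -1.   ] w 0.608 F [-0.7  0.5  6.4] j7 -1.07
DELTA cm [0. 0. 0.] turn 0
```

View pics/c17.png

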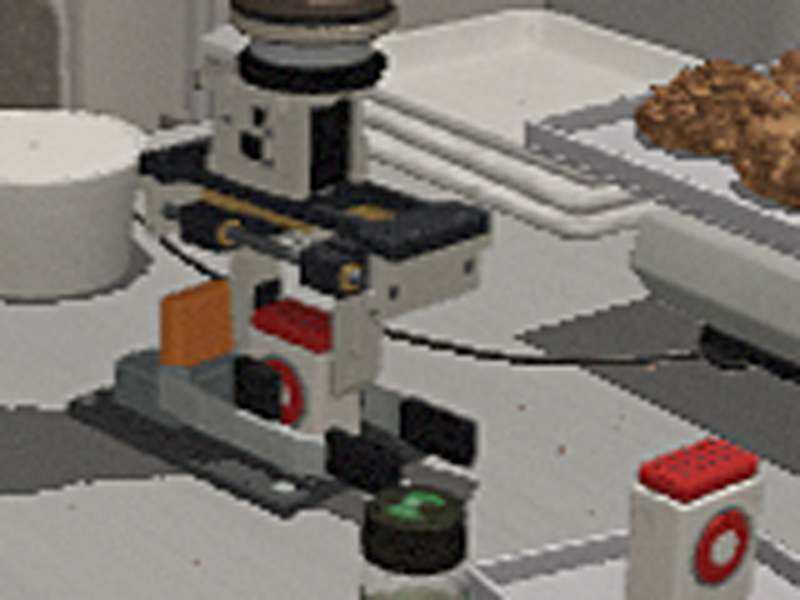

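>>> arm_command([
  {"xyz":[0,0,-1],"turn":0,"jaw":140},
  {"xyz":[0.1,0,-3],"turn":0,"jaw":140},
  {"xyz":[0,0,-6],"turn":0,"jaw":140},
  {"xyz":[0,0,-9],"turn":0,"jaw":140},
  {"xyz":[0,0,-12],"turn":0,"jaw":140},
])

```text
clock: 22.08
position: [0.588, 0.0085, 0.1706]
ee_rot: [3.124, 0.229, -0.028]
force: [1.6, -0.6, -3.2]
width: 0.61
```

```bash
python3 snap.py 18 wrist side;python3 -c "
from h import *
go(.613,-.3195,.18,-9)
f=load('pics/side18.npz')['frame'][:,:,::-1]
cv2.imwrite('pics/c18.png',cv2.resize(f[150:270,290:450],None,fx=5,fy=5,interpolation=cv2.INTER_CUBIC))"
```

```text
clock 22.18 p [0.5914 0.0081 0.1741] heading -81.61 tilt [-0.008 -0.009 -1.   ] w 0.605 F [ 0.6 -1.5 -2.5] j7 -1.17
DELTA cm [0. 0. 0.] turn 0
clock 22.18 p [0.5914 0.0081 0.1741] heading -81.61 tilt [-0.008 -0.009 -1.   ] w 0.605 F [ 0.6 -1.5 -2.5] j7 -1.17
DELTA cm [-2.65 32.73 -0.29] turn -72.61
```

View pics/c18.png

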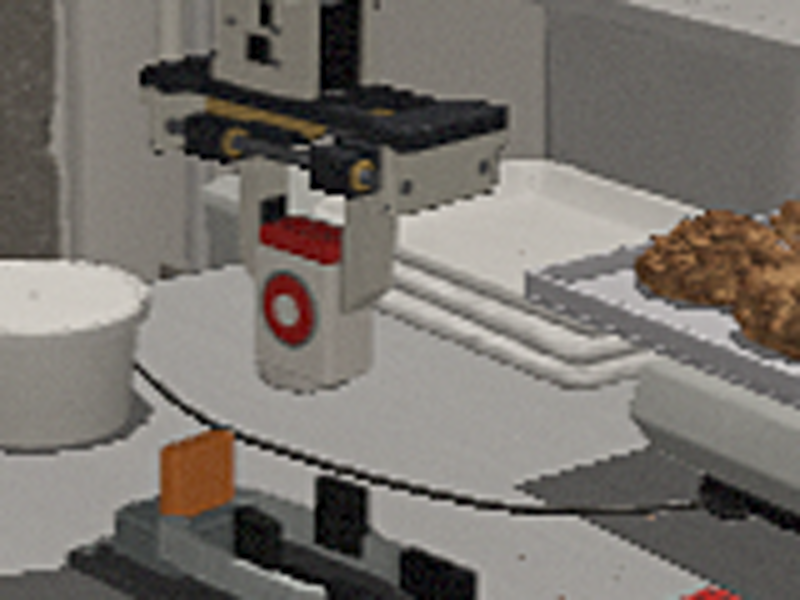

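View pics/wrist18.png

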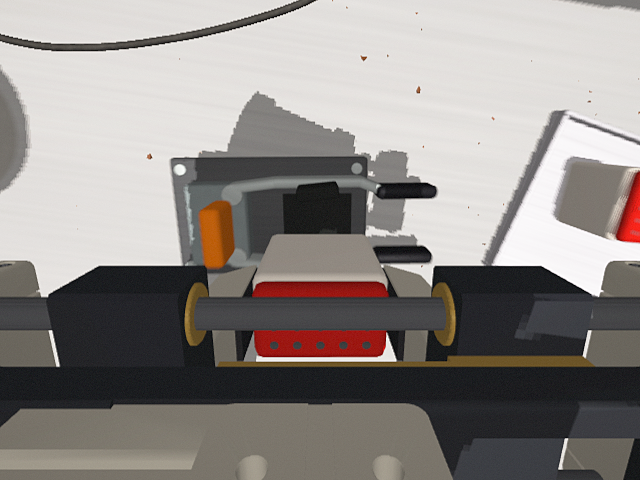

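>>> arm_command([
  {"xyz":[-0.2,2,-0.5],"turn":-7,"jaw":140},
  {"xyz":[-0.5,5,-0.5],"turn":-14,"jaw":140},
  {"xyz":[-1,8.5,-0.5],"turn":-21,"jaw":140},
  {"xyz":[-1.3,12,-0.5],"turn":-28,"jaw":140},
  {"xyz":[-1.5,15,-0.5],"turn":-35,"jaw":140},
])

```text
clock: 22.6
position: [0.5976, -0.1449, 0.1804]
ee_rot: [2.91, 1.167, -0.019]
force: [0.4, -0.9, -2.3]
width: 0.611
```

```bash
python3 -c "
from h import *
go(.613,-.3195,.17,-9)"
```

```text
clock 22.6 p [ 0.5976 -0.1449  0.1804] heading -46.31 tilt [-0.009 -0.01  -1.   ] w 0.611 F [ 0.4 -0.9 -2.3] j7 -0.39
DELTA cm [-10.93  13.69   1.2 ] turn -37.31
```

>>> arm_command([
  {"xyz":[-2,2.5,0],"turn":-7,"jaw":140},
  {"xyz":[-4.5,5.5,0],"turn":-14,"jaw":140},
  {"xyz":[-7,8.5,0],"turn":-21,"jaw":140},
  {"xyz":[-9.3,11.5,0],"turn":-28,"jaw":140},
  {"xyz":[-10.9,13.7,0],"turn":-34,"jaw":140},
])

```text
clock: 23.02
position: [0.6117, -0.3236, 0.1815]
ee_rot: [2.442, 1.973, -0.024]
force: [0.5, -0.3, -2.7]
width: 0.611
```

>>> arm_command([
  {"xyz":[0,0,0],"turn":-3,"jaw":140},
  {"xyz":[0,0,0],"turn":-3,"jaw":140},
  {"xyz":[0,0,0],"turn":-3,"jaw":140},
])

```text
clock: 23.27
position: [0.6111, -0.3232, 0.1807]
ee_rot: [2.394, 2.034, -0.025]
force: [0.5, 0.4, -2.5]
width: 0.607
```

```bash
python3 snap.py 19 wrist; python3 -c "
from h import *
go(.613,-.3195,.10,-9)"
```

```text
clock 23.32 p [ 0.6116 -0.322   0.1809] heading -9.22 tilt [-0.011 -0.01  -1.   ] w 0.609 F [ 0.1  1.1 -2.9] j7 0.43
DELTA cm [0. 0. 0.] turn 0
clock 23.32 p [ 0.6116 -0.322   0.1809] heading -9.22 tilt [-0.011 -0.01  -1.   ] w 0.609 F [ 0.1  1.1 -2.9] j7 0.43
DELTA cm [0.37 0.17 8.09] turn -0.22
```

View pics/wrist19.png

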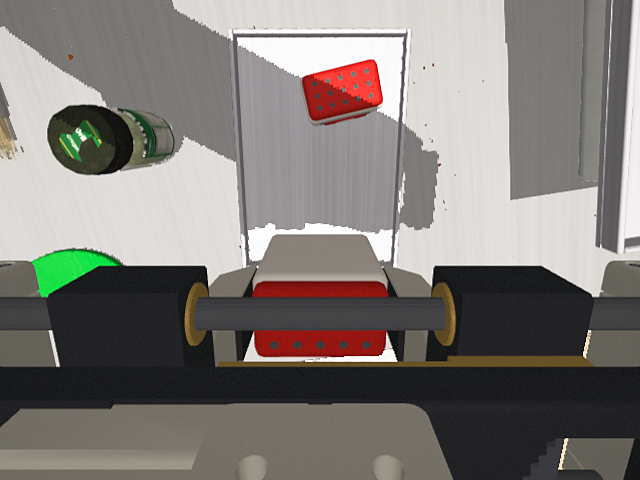

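Run:
```python
from h import *
d=load("pics/wrist19.npz")
a,b=plane(d,np.array([232.,411.]),np.array([30.,30.]),.018)[:,:2]*1000
print(a,b,np.linalg.norm(b-a)); x=(b-a)/np.linalg.norm(b-a); y=np.array([-x[1],x[0]]); c=(a+b)/2-105*y
print("centre",c,"ang",np.degrees(np.arctan2(x[1],x[0])),"tgt -48",c-48*y, "tcp in tray", (np.array([611.6,-322])-c)@x,(np.array([611.6,-322])-c)@y)
```

```text
[ 564.47616474 -160.5761178 ] [ 708.28171069 -184.51671319] 145.78472880874835
centre [ 619.13596215 -276.12092874] ang -9.451856853965868 tgt -48 [ 611.25345904 -323.46927765] tcp in tray 0.10055326729054759 -46.493760812451804
```

>>> arm_command([
  {"xyz":[0,0.05,3],"turn":0,"jaw":140},
  {"xyz":[0.05,0.1,6],"turn":0,"jaw":140},
  {"xyz":[0.1,0.1,9],"turn":0,"jaw":140},
  {"xyz":[0.1,0.1,11.5],"turn":0,"jaw":140},
  {"xyz":[0.1,0.1,12.5],"turn":0,"jaw":140},
])

```text
clock: 23.73
position: [0.61, -0.3186, 0.0519]
ee_rot: [-2.387, -2.033, 0.026]
force: [-1.4, 1.0, -2.4]
width: 0.61
```

>>> arm_command([
  {"xyz":[0,0,0],"turn":0,"jaw":140},
  {"xyz":[0,0,0],"turn":0,"jaw":140},
])

```text
clock: 23.9
position: [0.6102, -0.3165, 0.0517]
ee_rot: [-2.385, -2.034, 0.026]
force: [-0.3, 0.2, -2.6]
width: 0.604
```

```bash
python3 -c "
from h import *
go(.6116,-.322,.043,-9.2)"
```

```text
clock 23.9 p [ 0.6102 -0.3165  0.0517] heading -9.09 tilt [-0.018 -0.005 -1.   ] w 0.604 F [-0.3  0.2 -2.6] j7 0.46
DELTA cm [-0.51  0.24  0.87] turn 0.11
```

>>> arm_command([
  {"xyz":[-0.3,0.1,0.3],"turn":0,"jaw":140},
  {"xyz":[-0.5,0.2,0.6],"turn":0,"jaw":140},
  {"xyz":[-0.5,0.2,0.85],"turn":0,"jaw":140},
  {"xyz":[-0.5,0.2,0.9],"turn":0,"jaw":140},
  {"xyz":[-0.5,0.2,0.9],"turn":0,"jaw":140},
])

```text
clock: 24.32
position: [0.6118, -0.3225, 0.0435]
ee_rot: [-2.386, -2.034, 0.025]
force: [1.0, -0.0, 0.3]
width: 0.61
```

```bash
python3 -c "
from h import *
go(.6116,-.322,.043,-9.2)"
```

```text
clock 24.32 p [ 0.6118 -0.3225  0.0435] heading -9.11 tilt [-0.016 -0.006 -1.   ] w 0.61 F [ 1.  -0.   0.3] j7 0.47
DELTA cm [ 0.05 -0.02  0.05] turn 0.09
```

Weight is on the tray floor. Release gently and rise.

>>> arm_command([
  {"xyz":[0,0,0],"turn":0,"jaw":110},
  {"xyz":[0,0,0],"turn":0,"jaw":80},
  {"xyz":[0,0,0],"turn":0,"jaw":50},
  {"xyz":[0,0,0],"turn":0,"jaw":30},
  {"xyz":[0,0,0],"turn":0,"jaw":30},
])

```text
clock: 24.73
position: [0.6118, -0.3225, 0.0437]
ee_rot: [-2.386, -2.034, 0.025]
force: [0.9, 0.3, 0.3]
width: 0.848
```

>>> arm_command([
  {"xyz":[0,0,-1],"turn":0,"jaw":30},
  {"xyz":[0,0,-4],"turn":0,"jaw":30},
  {"xyz":[0,0,-8],"turn":0,"jaw":30},
  {"xyz":[0,0,-12],"turn":0,"jaw":30},
  {"xyz":[0,0,-15],"turn":0,"jaw":30},
])

```text
clock: 25.15
position: [0.6148, -0.3222, 0.198]
ee_rot: [-2.389, -2.036, 0.023]
force: [0.4, -0.8, 0.8]
width: 0.884
```

>>> arm_command([
  {"xyz":[-3,0,-1],"turn":0,"jaw":30},
  {"xyz":[-6,0,-1],"turn":0,"jaw":30},
  {"xyz":[-8,0,-1],"turn":0,"jaw":30},
  {"xyz":[-8,0,-1],"turn":0,"jaw":30},
  {"xyz":[-8,0,-1],"turn":0,"jaw":30},
])

```text
clock: 25.57
position: [0.6012, -0.4028, 0.2096]
ee_rot: [-2.392, -2.033, 0.024]
force: [0.3, 0.9, 0.2]
width: 0.882
```

```bash
python3 snap.py 20 wrist side scene
python3 - <<'E'
from h import *
import m
m.run("20")
f=load('pics/side20.npz')['frame'][:,:,::-1]
cv2.imwrite('pics/c20.png',cv2.resize(f[200:350,290:500],None,fx=3.8,fy=3.8,interpolation=cv2.INTER_CUBIC))
E
```

```text
clock 25.72 p [ 0.6029 -0.3996  0.2089] heading -9.04 tilt [-0.013 -0.006 -1.   ] w 0.88 F [0.8 0.9 0.2] j7 0.53
DELTA cm [0. 0. 0.] turn 0
== scene
stand px[349, 248, 30, 29] z0.004..0.014 n 311 c [598.  19.] s [ 47.4 113.3] a 8.7
redtop px[421, 292, 22, 15] z0.071..0.083 n 199 c [ 638.3 -228.5] s [48.1 29.7] a 1.0
redtop px[436, 327, 25, 15] z0.072..0.083 n 200 c [ 607.5 -327.5] s [26.8 48.1] a 82.1
plug px[431, 309, 10, 11] z0.033..0.059 n 25 c [ 639.8 -245.2] s [25.4  4.5] a 3.7
plug px[443, 346, 14, 10] z0.030..0.057 n 33 c [ 606.8 -341.6] s [ 4.1 30.9] a 81.5
tray px[383, 301, 106, 85] z0.002..0.024 n 3459 c [ 621.7 -269.4] s [231.1 163.6] a 80.2
jarcap px[357, 312, 20, 21] z0.085..0.109 n 292 c [ 467.6 -236. ] s [41.9 40.5] a 31.1
== side
stand px[303, 257, 58, 26] z0.004..0.015 n 405 c [537.5  40. ] s [ 48.9 181.5] a 9.0
stand px[407, 305, 83, 30] z0.004..0.015 n 577 c [ 617.7 -309.7] s [108. 142.] a 80.8
redtop px[418, 268, 24, 13] z0.070..0.082 n 193 c [ 637.8 -227.4] s [54.9 29.6] a 2.6
redtop px[438, 287, 26, 13] z0.069..0.082 n 226 c [ 605.7 -324.4] s [31.5 50.3] a 78.5
plug px[429, 282, 11, 15] z0.024..0.058 n 84 c [ 640.  -243.8] s [35.7  6.4] a 3.0
plug px[448, 303, 14, 15] z0.024..0.058 n 113 c [ 605.4 -340.4] s [ 7.9 34.5] a 80.1
fin px[322, 238, 14, 15] z0.035..0.075 n 171 c [564.3  79.4] s [25.7 40. ] a 72.1
tray px[383, 285, 53, 27] z0.002..0.024 n 769 c [ 603.3 -203.1] s [138.1 106.7] a 80.2
jarcap px[362, 277, 21, 18] z0.083..0.108 n 329 c [ 464.1 -232.3] s [47.6 42.4] a 52.6
```

View pics/c20.png

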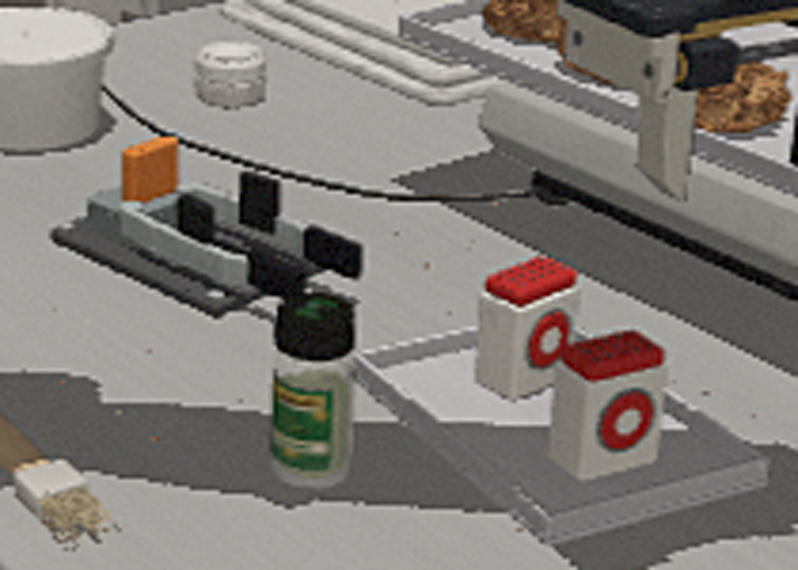

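View pics/wrist20.png

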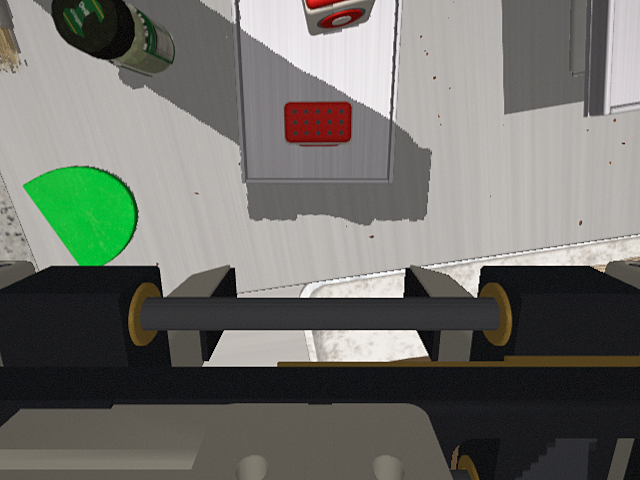

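View pics/scene20.png

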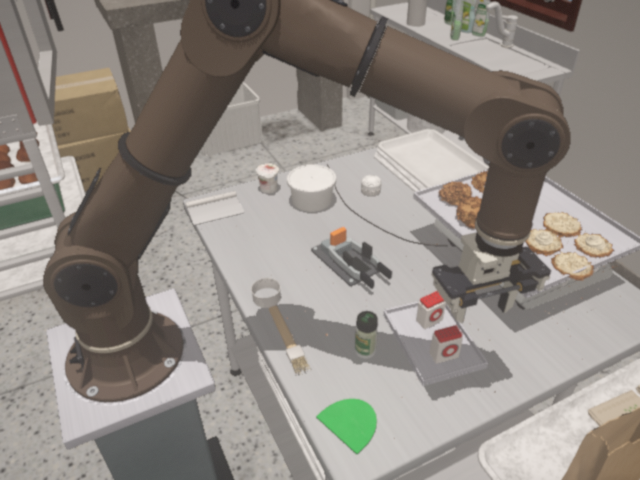

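```bash
python3 -c "
from cell import sign_off,observe
o=observe();print(o['clock'],o['dq'].round(3),o['force'].round(1));print(sign_off())"
```

```text
25.7167 [-0.007 -0.    -0.003  0.003  0.002 -0.003  0.002] [0.8 0.9 0.2]
the job is handed in; nothing more can be done
None
```

I did the whole job and handed it in at about 25.7 s. I seated the pliers on the pegs by their fin, stood the shaker between the open jaws, and squeezed the handles at 23 N. After the handles sprang open, I stood the shaker in the free half of the tray.

**Last checks:**
- **Plug:** the grip closed to about 33 mm over the handles, which fits the plug being home. Afterwards it looked as flush as the one on the shut shaker. I judged this from pictures, not from the joint value.
- **Shaker:** it stands upright in the tray, about 46 mm from the centre towards the free end. The weight came off the gripper before I opened it.
- **Pliers:** when I seated them, the head lay flat at the right height (top at 36 mm). The last pictures show them still on the stand with the handles open.
- **Bystanders:** the shut shaker and spice jar measured within about 2 mm of their starting places. The fruit pot and cream tub look unmoved in the pictures.
- **Robot:** the gripper was about 20 cm up, touching nothing.

**What disagreed:** the scene and wrist cameras differed by up to about 7 mm on where the stand was, so I used the wrist camera for the fits. The tool also drifted 1 to 1.4 degrees off vertical during the moves, which caused no contact or tilt that I could see.

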